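# Load a rail in the dowelling jig and clamp the flip stop to it

### The arm

A 6-joint arm with a two-finger parallel gripper is mounted at the origin on the work surface. World frame = base frame: x ahead of the robot, y to its left, z up, the work surface at z = 0. Lengths are in m, angles in rad, forces in N, time in s.
With the tool pointing down it reaches from about 0.35 to 0.775 m from the base axis. Payload 7.3 kg.
Tool frame: the origin (TCP) lies on the centre line of the jaws, within the pads' length; the fingertips stand 25 mm ahead of it and the grasp point (between the pads) lies 6 mm ahead of it; z points along the fingers, y is the direction in which the jaws open and shut (so a half turn about z gives the same grasp; the last joint's range is limited). The gripper opens to 92 mm and grips with 3 to 60 N. Pads are 19 mm wide; open, the fingers measure 130 mm over their backs; the gripper's body (75 mm by 190 mm) begins 47 mm behind the grasp point.
Start: joints at [-1.354, 0.342, 1.524, -0, 1.275, -0.146], TCP at [0.186, -0.491, 0.252] pointing down, gripper open.
Joint ranges: [-2.53, 2.53], [-0.77, 2.02], [0.04, 2.7], [-1, 4.14], [0.28, 2.66], [-3.11, 3.11]. Speed limits (rad/s): [2.57, 2.57, 3.14, 3.14, 3.14, 3.14].

### API

Orientations are given as [roll, pitch, yaw] about the fixed x, y, z axes, in that order (R = Rz(yaw) Ry(pitch) Rx(roll)).
In Python, from cell import telemetry, read_camera, workorder gives the robot as it stands.
- The arm moves only by the shell command python3 -m creep 'ROWS' [FORCE]. ROWS is JSON, one flat list of numbers, 5 for each row, row after row: the opening, from 0 (shut) to 1 (fully open), then the shift along the world's x, y, z in m, then the turn about the world's z in rad. A call has 1 to 12 rows; each row shifts and turns the pose as measured when the row begins; what a row does not reach is not made up. A row lasts 1/8 s, in which the tool goes at most 62.5 mm and 10.7 degrees, less where a joint would pass 70% of its speed; a pose out of reach is approached as far as the arm can. A call is refused whole if a number of a shift passes 0.0625 or a number of a turn 0.188, either way. A call with a gripper value outside its range is refused whole. The fingers move at their own pace and stop on an object; FORCE is the grip in N (left out, the last holds). Time passes only in rows, so rows that do not move let the fingers close. It gives the time, the measured TCP pose, the force and the opening at its end, in the units of the state.
- telemetry.observe(): the state, without advancing time (a new reading comes with each control period).
- read_camera(name): name is "scene" or "top" or "wrist"; returns a dict with "image" (400x640x3 uint8, red, green, blue), "fovy" (degrees; the focal length in pixels is half the picture's height over the tangent of half this angle, whatever the lens; pixels are square), "cx", "cy" (the principal point, pixels), "R" (3x3) and "t" (3): a world point X has camera coordinates R X + t. Camera axes: x right, y down, z forward; pixel columns grow to the right and rows downward; lengths in m; the calibration is good to about 2 mm. A picture is of the moment at which its call begins. There is no depth.
- workorder.hand_in(): hands the job in, once; it reports no verdict.
The state is a dict: "time": time; "qpos": joint angles; "qvel": joint speeds; "joint_efforts": joint torques, N m; "tool_pos": TCP position; "tool_rot": TCP orientation; "contact_force": force on the tool from outside, world axes, zero at the start; "torque": the same for the moment, N m; "opening": finger opening in m.
Only numpy, scipy, OpenCV 4.12 (cv2) and the standard library are available. Lean on these libraries where they do the work, as an engineer would, in place of code of your own. Each camera call takes 0.05 s, during which the arm holds its last target.

### The job

Set up the dowelling jig for the pale wooden rail that stands on end in the green offcut box: rest the rail on its long narrow edge on the jig's grey base, flat against the aluminium fence and with one end butted against the dark steel drill-bush block. Tip the red flip stop down so that it hangs in front of the fence, free the black clamp knob before you slide the stop's carriage, bring the stop up against the rail's other end so that the rail has no end play, and turn the knob clockwise until it is fully tight. Leave the rail there, let go, and do not disturb the dark offcut, the glue bottle, the mallet or the try square.

Things in the scene. Friction and masses are not known exactly. Their poses are not given: they have to be found in the camera images.
- jig: Dowelling jig, screwed to the bench. Origin at the underside of its grey laminated base; z up, y along the fence, x across it, from the open front to the fence. Base 220 (x -120 to +100) x 460 (y -230 to +230) x 18 mm thick. A rail in place has its middle at x 6, y 85, z 48 mm in this frame
- fence_top (a point): Middle of the top front edge of the aluminium fence (jig x 20, y 0, z 46 mm). The fence runs along the whole base: front face in the plane jig x = 20, back at x = 60, top at z = 46 mm, so a rail in place stands 32 mm above it
- block_face (a point): Point on the dark steel drill-bush block's flat face that the rail's end must touch (jig x 6, y 165, z 48 mm). The block, with two brass bushes, stands in front of the fence at its +y end: jig x -40 to +20, y 165 to 205, z 18 to 78 mm
- rail: Pale wooden rail, the part to be loaded: 160 mm long (its z), 60 mm wide (its x), 28 mm thick (its y), about 0.17 kg. At the start it stands on end in one compartment of the offcut box. Origin at the centre of the end it stands on
- rail_mid (a point): Centre of the rail, 80 mm from either end; axes as rail
- offcut_box: Open green plastic box fixed to the bench, 100 (x) x 124 (y) x 80 mm high, walls, floor and divider 6 mm thick; two compartments of 88 x 53 mm side by side in y. Origin at the centre of its underside
- offcut: Dark wooden offcut standing on end in the other compartment, 105 (z) x 44 (x) x 24 (y) mm; leave it there. Origin at the centre of its underside
- stop (a joint): Position (m) of the flip stop's carriage on the fence, 0 to 0.165, growing towards the bush block (jig +y). Stop face at jig y = -115 mm + this; it meets a butted rail at 0.120. The carriage, 84 mm long, slides only while the clamp is free, then against about 2 N; clamped tight it holds over 40 N
- flip (a joint): Angle (rad) of the red L-shaped flip stop. 0: down, beam level (jig z 69 to 83), foot hanging in front of the fence (jig x -12 to +12, z 28 to 83 mm). 1.75: parked up, beam upright, foot sticking out forwards (-x) over the rail's place. Over-centre spring: snaps over at 0.92 and springs on to the other stop; about 0.1 N m
- flip_hinge (a point): Hinge of the flip stop, parallel to the fence, at jig x 48, z 76 mm, level in y with the middle of the 16 mm thick stop (8 mm behind the stop face). Parked, its top is at jig z 143, the beam's back at about x 62. To tip it push the beam forwards from behind: 2 to 3 N; a pusher at jig z 110 or more whose front gets to jig x 10 is past the snap. Pressing straight down jams
- stop_face (a point): Middle of the stop face on the flip stop's foot, the face towards +y that must meet the rail's end; with the stop down it is at jig x 0, z 50 mm
- clamp (a joint): Angle (rad) of the clamp knob, 0 to 2.2. 0: fully tight, against its end stop; grows counter-clockwise seen from above (loosening). Under 1.0 it presses ever harder on the fence; above 1.1 the carriage is free. Takes 0.13 N m when free, up to 0.25 N m near tight; stays where it is left. The grip bar lies along jig y at 0 and turns with it
- clamp_grip (a point): Middle of the clamp knob's black grip bar, on its vertical axis: jig x 44, z 115.5 mm, 70 mm behind (-y of) the stop face. Bar 60 mm long, 14 mm thick, 32 mm high (16 mm above and below this point); below the bar is a round hub of 28 mm
- glue: White glue bottle, 64 mm wide, 170 mm tall, beyond the jig; leave alone. Origin at its underside
- mallet: Wooden mallet lying beyond the jig, head 100 x 65 x 60 mm, handle 200 mm long towards its -y; leave alone. Origin under the middle of the head
- try_square: Try square lying to the right of the jig, dark wooden stock 110 mm, steel blade about 180 mm; leave alone. Origin under the middle of the stock
Things that resemble listed ones, but are neither listed nor needed, are in the scene too. Leave any turquoise look-alike of the rail alone.

How it is judged:
By the outcome, as a careful person would: the job done as asked, in the order asked, and still so for the second after the job is handed in, with the robot touching nothing.
It also fails if it takes over 70 s, if anything falls off the work surface, if the arm or the gripper's body presses on something with over 40 N, if the wrist force passes 120 N, or if a joint passes its speed limit or range.

## Working session

There is one attempt and no reset: what is moved stays moved. The work goes in short steps, Python scripts to look and compute and a shell command to move; the robot and the scene stay as the last step left them, time stands still between calls to the robot, and variables do not carry over. Pictures are saved under pics/ and viewed, and the job is handed in when it is done.

```bash
ls; mkdir -p pics
python3 - <<'E'
from cell import telemetry, read_camera
import cv2
s=telemetry.observe();print(s)
for n in("scene","top","wrist"):
    c=read_camera(n);cv2.imwrite(f"pics/{n}0.png",c["image"][:,:,::-1]);print(n,c["fovy"],c["cx"],c["cy"],c["R"],c["t"])
E
```

```text
pics
{'time': 0.0, 'qpos': array([-1.35398563e+00,  3.42697600e-01,  1.52503930e+00,  3.51239791e-06,
        1.27539866e+00, -1.46033514e-01]), 'qvel': array([-1.87677955e-04,  1.89496831e-04, -4.15804176e-04, -1.34943622e-03,
       -7.06959141e-04,  4.00311017e-05]), 'joint_efforts': array([ 1.84697296e-04, -4.31239700e+01, -2.44219244e+01,  7.15863146e-02,
        5.58734138e-02, -1.38869527e-04]), 'tool_pos': array([ 0.18626343, -0.49044094,  0.2510502 ]), 'tool_rot': array([-3.14006666e+00, -2.27838732e-04,  3.62843016e-01]), 'contact_force': array([-0.04441234, -0.52606075,  0.25237049]), 'torque': array([ 0.08688563, -0.02749424, -0.04184573]), 'opening': 0.09195704424658002}
scene 47.67360518681038 316.3471060324445 198.4421337789818 [[-0.69381727  0.72005831  0.01155935]
 [ 0.51408176  0.50646013 -0.69225579]
 [-0.50431889 -0.47435658 -0.72155963]] [ 0.41636912 -0.19523369  1.52806099]
top 54.331749942557785 310.4017037230563 201.57935729452612 [[ 0.02480299 -0.99903909  0.03613462]
 [-0.98152178 -0.03119651 -0.18879031]
 [ 0.18973617 -0.03078435 -0.98135239]] [-0.08799233  0.58656783  1.1812426 ]
wrist 69.12185382277612 321.79398033279426 198.62791998870873 [[ 0.35480506 -0.93493818 -0.00199005]
 [-0.90103695 -0.34250614  0.26612396]
 [-0.24949105 -0.09262902 -0.96393676]] [-0.52306306 -0.03353881  0.38998919]
```

View pics/scene0.png

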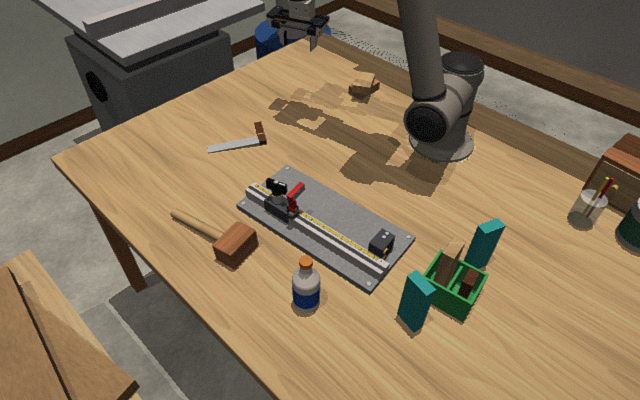

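View pics/top0.png

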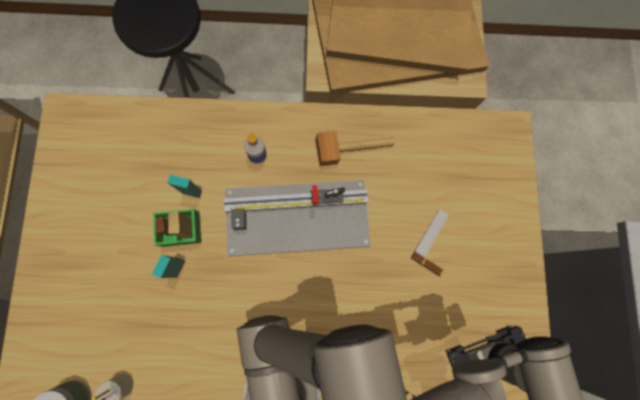

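View pics/wrist0.png

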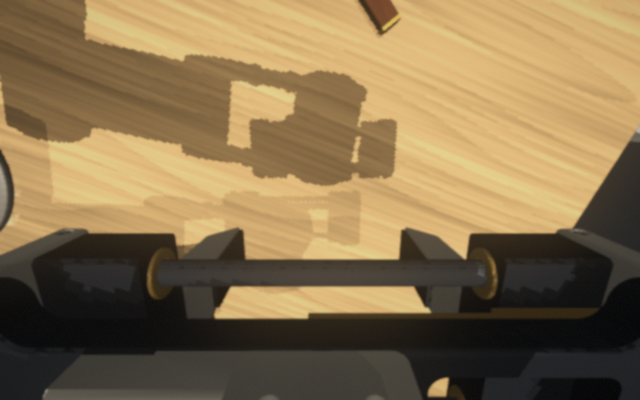

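Run:
```python
import cv2
def crop(f,x0,y0,x1,y1,k,o):
    i=cv2.imread(f"pics/{f}.png")[y0:y1,x0:x1];cv2.imwrite(f"pics/{o}.png",cv2.resize(i,None,fx=k,fy=k,interpolation=cv2.INTER_CUBIC))
crop("scene0",380,200,520,340,5,"c1")
crop("scene0",230,150,420,300,4,"c2")
crop("top0",140,165,240,285,5,"c3")
crop("top0",215,170,375,265,5,"c4")
```

```text
(no output)
```

View pics/c1.png

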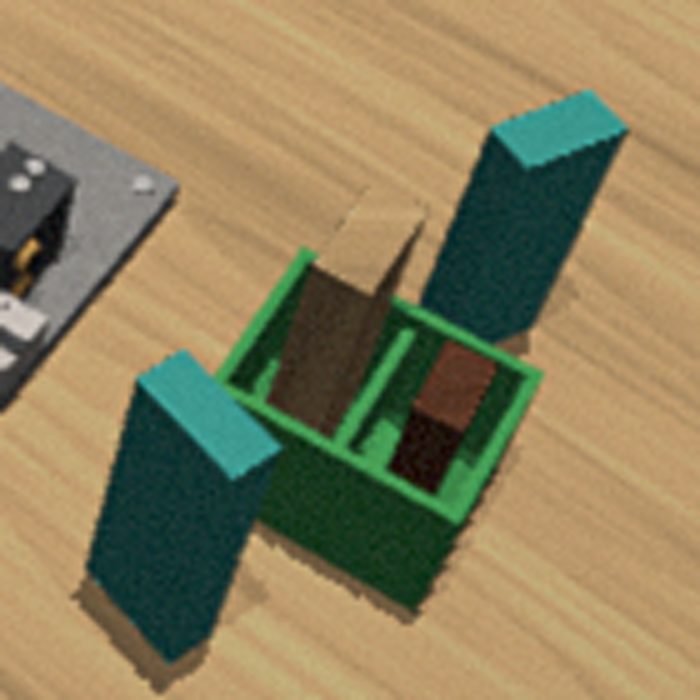

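View pics/c2.png

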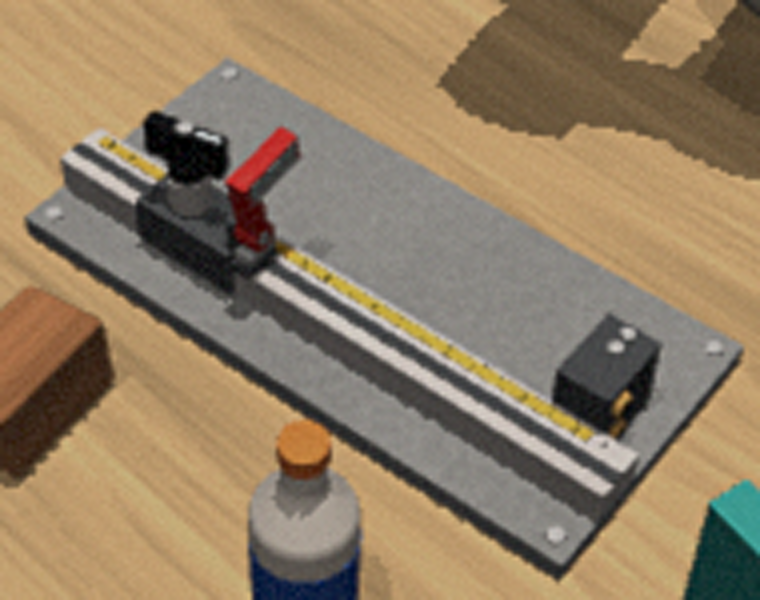

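View pics/c3.png

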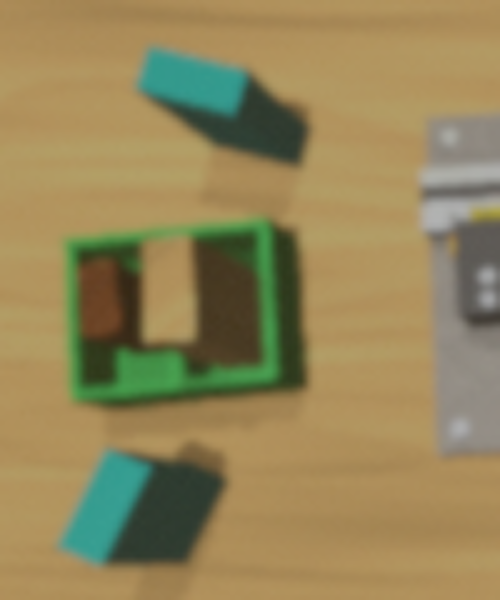

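View pics/c4.png

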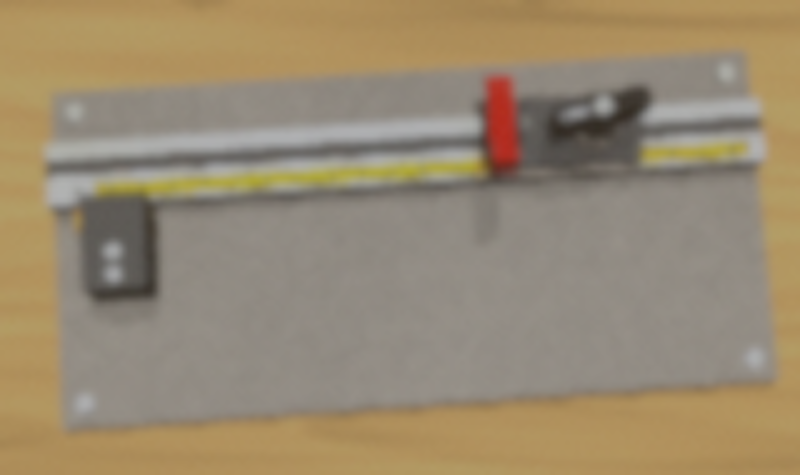

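```bash
cat > h.py <<'E'
import numpy as np
from cell import telemetry, read_camera
from scipy.optimize import least_squares
import cv2
def cal(n,c=None):
    c=c or read_camera(n); return dict(f=200/np.tan(np.radians(c["fovy"])/2),cx=c["cx"],cy=c["cy"],R=np.array(c["R"]),t=np.array(c["t"]))
def proj(K,X):
    p=np.atleast_2d(X)@K["R"].T+K["t"]; return np.c_[K["f"]*p[:,0]/p[:,2]+K["cx"],K["f"]*p[:,1]/p[:,2]+K["cy"]]
def un(px,k,x0,y0): return (np.array(px,float)+.5)/k-.5+[x0,y0]
def place(p,L):
    c,s=np.cos(p[2]),np.sin(p[2]); L=np.array(L,float)
    return np.c_[p[0]+c*L[:,0]-s*L[:,1],p[1]+s*L[:,0]+c*L[:,1],L[:,2]]
def fit(obs,p0): # obs: list of (K,px,L)
    f=lambda p:np.concatenate([(proj(K,place(p,L))-px).ravel() for K,px,L in obs])
    r=least_squares(f,p0); return r.x,f(r.x).reshape(-1,2)
def tri(obs): # list (K,px)
    f=lambda X:np.concatenate([(proj(K,X)-px).ravel() for K,px in obs])
    r=least_squares(f,[.5,.1,.1]); return r.x,r.fun
def snap(n,fn,box=None,k=1):
    c=read_camera(n); i=c["image"][:,:,::-1]
    if box: i=i[box[1]:box[3],box[0]:box[2]]
    cv2.imwrite(f"pics/{fn}.png",cv2.resize(i,None,fx=k,fy=k,interpolation=cv2.INTER_CUBIC)); return cal(n,c)
def tojig(J,X):
    c,s=np.cos(J[2]),np.sin(J[2]); d=np.asarray(X)[:2]-J[:2]; return np.r_[c*d[0]+s*d[1],-s*d[0]+c*d[1],X[2]]
E
python3 - <<'E'
from h import *
np.set_printoptions(precision=4,suppress=True)
S=cal("scene");T=cal("top")
Lj=np.array([[100,230,18],[100,-230,18],[-120,-230,18],[-120,230,18]])/1e3
o=[(T,un([(55,92),(745,55),(775,380),(68,428)],5,215,170),Lj),(S,un([(560,567),(28,222),(225,60),(740,350)],4,230,150),Lj)]
for oo in (o,o[:1],o[1:]):
  p,r=fit(oo,[.6,0,0]);print("jig",p);print(r.round(1).tolist())
J=fit(o,[.6,0,0])[0]
Lb=np.array([[50,62,80],[50,-62,80],[-50,-62,80],[-50,62,80]])/1e3
o=[(T,un([(66,240),(272,218),(280,380),(75,402)],5,140,165),Lb),(S,un([(460,522),(305,250),(542,372)],5,380,200),Lb[[0,2,3]])]
for oo in (o,o[:1],o[1:]):
  p,r=fit(oo,[.6,.3,0]);print("box",p);print(r.round(1).tolist())
rt=un([(141,240),(192,236),(197,343),(143,343)],5,140,165)
rs=un([(378,297),(312,262),(370,182),(428,212)],5,380,200)
for a,b in zip(rt,rs): print(tri([(T,a),(S,b)]))
# stop etc
for n,a,b in [("knob mid",un([(600,108)],5,215,170)[0],un([(186,135)],4,230,150)[0])]:
  X,r=tri([(T,a),(S,b)]);print(n,X,r,tojig(J,X))
E
```

```text
jig [ 0.5558 -0.0282  0.0941]
[[-1.1, -0.3], [-0.1, -1.1], [0.3, -0.0], [-1.8, 0.0], [-0.3, -0.2], [-1.4, -1.5], [0.2, -0.9], [0.5, -0.9]]
jig [ 0.5549 -0.0305  0.0926]
[[-0.4, -0.1], [0.6, -0.7], [1.0, 0.4], [-1.1, 0.2]]
jig [ 0.5571 -0.026   0.0961]
[[0.2, 0.6], [-1.4, -0.7], [0.2, -0.3], [0.9, -0.3]]
box [0.4944 0.3445 0.1336]
[[-0.7, -0.3], [-0.9, 0.0], [-0.8, -0.0], [-1.4, -0.1], [-0.8, -0.2], [-1.2, -1.3], [-0.1, -0.4]]
box [0.4942 0.3416 0.1396]
[[0.1, -0.1], [-0.1, 0.0], [0.3, -0.1], [-0.3, 0.1]]
box [0.4947 0.3466 0.1353]
[[0.0, 0.4], [-0.6, -0.7], [0.6, 0.1]]
(array([0.522 , 0.3396, 0.1637]), array([-0.9046,  0.4572, -0.7828, -0.0205]))
(array([0.5259, 0.3094, 0.1645]), array([-0.3515,  0.1836, -0.3093, -0.0122]))
(array([0.4655, 0.3022, 0.1609]), array([-0.2998,  0.1522, -0.274 , -0.0077]))
(array([0.4645, 0.3312, 0.1637]), array([-0.2226,  0.1096, -0.2001, -0.0031]))
knob mid [ 0.6096 -0.1412  0.1251] [-0.1545  0.1204 -0.1668 -0.0375] [ 0.043  -0.1176  0.1251]
```

```bash
python3 -m creep '[1,0.047,0.028,0.015,0, 1,0.047,0.028,0.015,0, 1,0.047,0.028,0.015,0, 1,0.047,0.028,0.015,0, 1,0.047,0.028,0,0, 1,0.007,0.06,0,0, 1,0.007,0.06,0,0, 1,0.007,0.06,0,0, 1,0.007,0.06,0,-0.1, 1,0.007,0.06,0,-0.1, 1,0.007,0.06,0,0, 1,0.007,0.06,0,0]' 15
```

```text
time: 1.75
tool_pos: [0.4756, 0.0841, 0.3108]
tool_rot: [-3.139, -0.002, 0.146]
contact_force: [1.4, -0.2, 0.2]
opening: 0.0913
```

```bash
python3 -m creep '[1,0.005,0.058,0,-0.01, 0.65,0.005,0.058,0,0, 0.65,0.005,0.058,0,0, 0.65,0.004,0.055,0,0, 0.65,0,0,0,0]' 15
python3 - <<'E'
from h import *
snap("wrist","w1")
E
```

```text
time: 2.38
tool_pos: [0.4932, 0.3249, 0.3097]
tool_rot: [-3.139, -0.002, 0.141]
contact_force: [0.5, 0.2, -0.3]
opening: 0.061
```

View pics/w1.png

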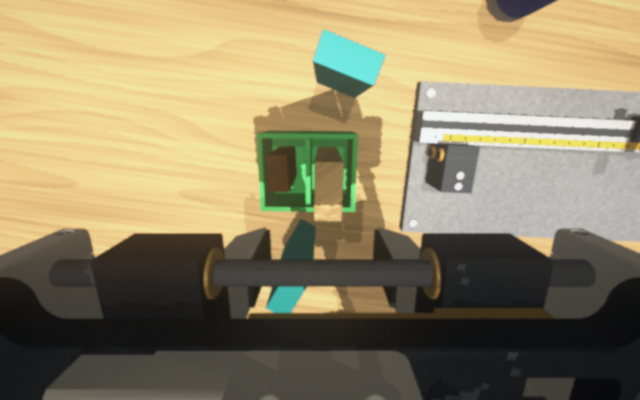

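Run:
```python
from h import *
W=snap("wrist","w2",(230,110,390,260),5)
p=[.4945,.3206,.134]
L=np.array([[30,14,166],[-30,14,166],[-30,-14,166],[30,-14,166],[30,14,80],[30,-14,80]])/1e3
q=proj(W,place(p,L)); print(q.round(1).tolist()); print(((q-[230,110])*5).round().tolist())
```

```text
[[311.5, 162.3], [311.7, 221.6], [339.4, 221.8], [340.8, 162.5], [314.0, 152.3], [336.6, 152.5]]
[[407.0, 262.0], [408.0, 558.0], [547.0, 559.0], [554.0, 263.0], [420.0, 212.0], [533.0, 212.0]]
```

View pics/w2.png

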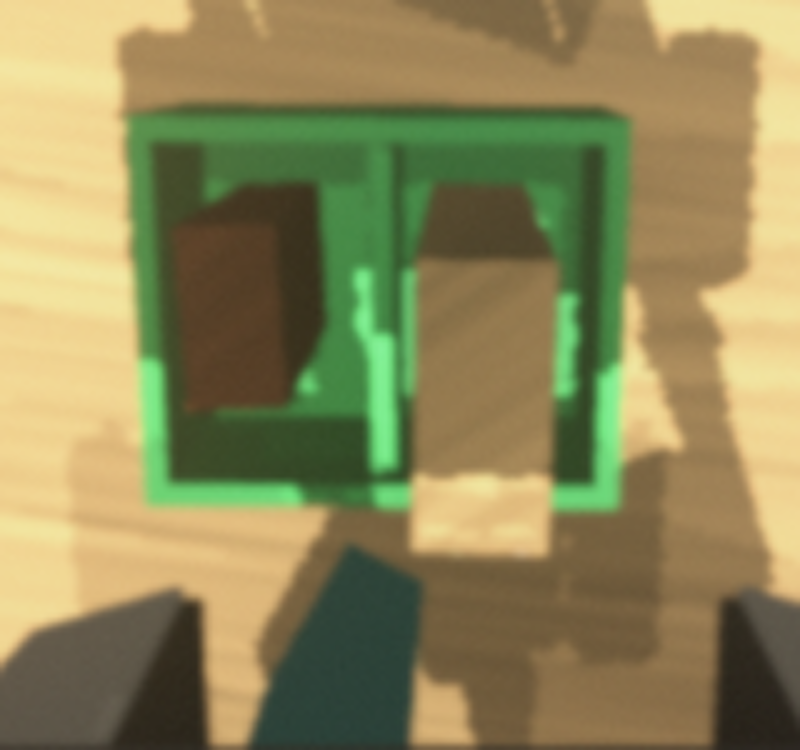

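```bash
python3 -m creep '[0.65,0.002,-0.005,-0.04,-0.007, 0.65,0,0,-0.05,0, 0.65,0,0,-0.05,0, 0.65,0,0,-0.023,0, 0.65,0,0,0,0]' 15;python3 - <<'E'
from h import *
snap("wrist","w3")
E
```

```text
time: 3.1
tool_pos: [0.497, 0.3085, 0.1455]
tool_rot: [-3.141, -0.006, 0.122]
contact_force: [0.8, -0.2, 0.5]
opening: 0.0598
```

View pics/w3.png

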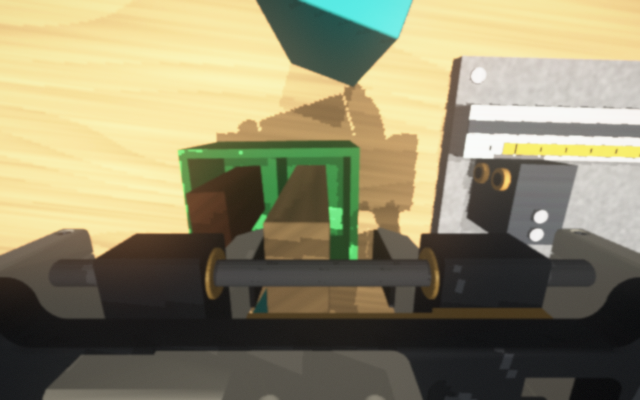

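```bash
python3 -m creep '[0.65,-0.002,0.011,0,0.008, 0.65,0,0,0,0]' 15; python3 -m creep '[0.65,0,0,0,0]' 15
```

```text
time: 3.4
tool_pos: [0.4971, 0.3204, 0.1498]
tool_rot: [-3.139, -0.013, 0.129]
contact_force: [0.1, 0.6, -0.5]
opening: 0.0595
time: 3.52
tool_pos: [0.4974, 0.3208, 0.1509]
tool_rot: [-3.138, -0.014, 0.13]
contact_force: [0.6, 0.5, -0.1]
opening: 0.0597
```

```bash
python3 -m creep '[0.1,-0.001,0,-0.004,0, 0.1,0,0,0,0, 0.1,0,0,0,0]' 15; python3 -m creep '[0.1,0,0,0,0]' 15
```

```text
time: 3.9
tool_pos: [0.4963, 0.3209, 0.1472]
tool_rot: [-3.138, -0.015, 0.13]
contact_force: [1.1, 0.1, -0.2]
opening: 0.0341
time: 4.03
tool_pos: [0.4963, 0.3209, 0.1471]
tool_rot: [-3.138, -0.015, 0.13]
contact_force: [0.3, 0.1, 0.0]
opening: 0.0283
```

```bash
python3 -m creep '[0.1,0,0,0.04,0, 0.1,0,0,0.05,0, 0.1,0,0,0.05,0, 0.1,0,0,0.01,0]' 15; python3 -m creep '[0.1,-0.003,-0.019,0,0.17,0.1,-0.003,-0.019,0,0.17,0.1,-0.003,-0.019,0,0.17,0.1,-0.003,-0.019,0,0.17,0.1,-0.003,-0.019,0,0.17,0.1,-0.003,-0.019,0,0.17,0.1,-0.003,-0.019,0,0.17,0.1,-0.003,-0.019,0,0.17,0.1,-0.003,-0.019,0,0.17,0.1,0,0,0,0]' 15
```

```text
time: 4.53
tool_pos: [0.4942, 0.3197, 0.2978]
tool_rot: [-3.141, -0.007, 0.13]
contact_force: [0.6, -0.9, -4.0]
opening: 0.028
time: 5.78
tool_pos: [0.4601, 0.142, 0.2816]
tool_rot: [-3.121, 0.008, 1.709]
contact_force: [-0.1, -0.4, -1.7]
opening: 0.028
```

```bash
python3 -m creep '[0.1,0.009,0.007,-0.03,-0.044,0.1,0,0,-0.05,0,0.1,0,0,0,0]' 15
python3 - <<'E'
from h import *
s=telemetry.observe();print(s["tool_pos"],s["tool_rot"],tojig([.5558,-.0282,.0941],s["tool_pos"]))
snap("scene","s1",(300,100,460,300),3.5)
E
```

```text
time: 6.15
tool_pos: [0.4686, 0.1504, 0.198]
tool_rot: [-3.119, 0.007, 1.654]
contact_force: [-0.2, 0.4, -2.0]
opening: 0.0278
[0.46855226 0.15038493 0.19798547] [-3.11853803  0.00678196  1.65415089] [-0.0700817   0.18599274  0.19798547]
```

View pics/s1.png

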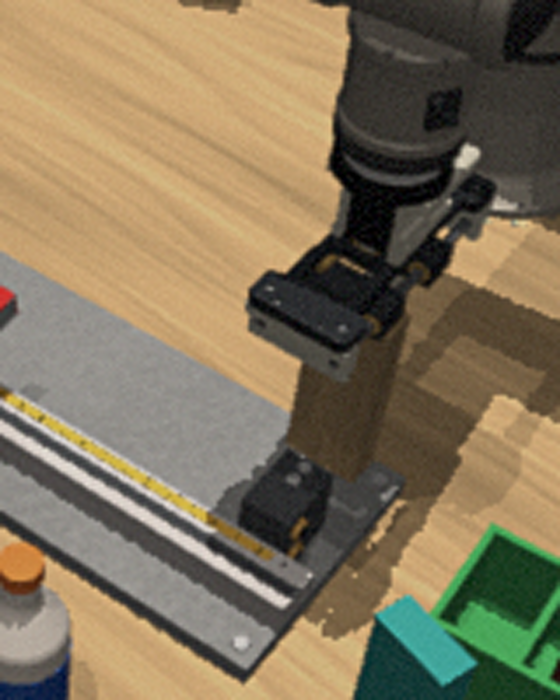

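```bash
python3 -m creep '[0.1,0,0,-0.030,0.01,0.1,0,0,0,0]' 10; python3 -m creep '[0.1,0,0,-0.006,0]' 6; python3 -m creep '[0.1,0,0,-0.004,0]' 6
```

```text
time: 6.45
tool_pos: [0.4727, 0.1517, 0.1737]
tool_rot: [-3.13, 0.006, 1.663]
contact_force: [-0.1, 0.0, -1.2]
opening: 0.0281
time: 6.58
tool_pos: [0.4744, 0.1521, 0.1701]
tool_rot: [-3.135, 0.005, 1.662]
contact_force: [-0.4, 0.3, -2.6]
opening: 0.0282
time: 6.7
tool_pos: [0.475, 0.1523, 0.1672]
tool_rot: [-3.137, 0.005, 1.662]
contact_force: [-0.4, -1.7, -1.1]
opening: 0.0279
```

```bash
python3 -m creep '[0.1,-0.004,0,-0.006,0]' 6; python3 -m creep '[0.1,-0.002,0,-0.004,0]' 6; python3 -m creep '[0.1,0,0,-0.003,0]' 6
```

```text
time: 6.82
tool_pos: [0.4716, 0.1524, 0.1619]
tool_rot: [-3.139, 0.005, 1.661]
contact_force: [0.2, -0.9, -2.3]
opening: 0.028
time: 6.95
tool_pos: [0.4699, 0.1523, 0.1585]
tool_rot: [-3.141, 0.005, 1.661]
contact_force: [-0.7, -1.8, 9.3]
opening: 0.0279
time: 7.08
tool_pos: [0.4701, 0.1521, 0.1565]
tool_rot: [3.14, 0.006, 1.662]
contact_force: [-1.9, -2.3, 8.8]
opening: 0.0281
```

```bash
python3 -m creep '[0.1,0.0014,-0.0147,0.002,0, 0.1,0.0014,-0.0147,0.001,0]' 6;  python3 -m creep '[0.1,0.0014,-0.0147,-0.001,0, 0.1,0.0014,-0.0147,-0.003,0]' 6
python3 - <<'E'
from h import *
s=telemetry.observe();print(tojig([.5558,-.0282,.0941],s["tool_pos"]))
snap("scene","s2",(300,100,460,300),3.5)
E
```

```text
time: 7.32
tool_pos: [0.4726, 0.1218, 0.1596]
tool_rot: [3.141, 0.006, 1.663]
contact_force: [0.5, -0.5, -1.9]
opening: 0.0278
time: 7.58
tool_pos: [0.4757, 0.0899, 0.1556]
tool_rot: [3.14, 0.006, 1.662]
contact_force: [-1.2, 2.2, 8.0]
opening: 0.028
[-0.06863994  0.12512558  0.15561577]
```

View pics/s2.png

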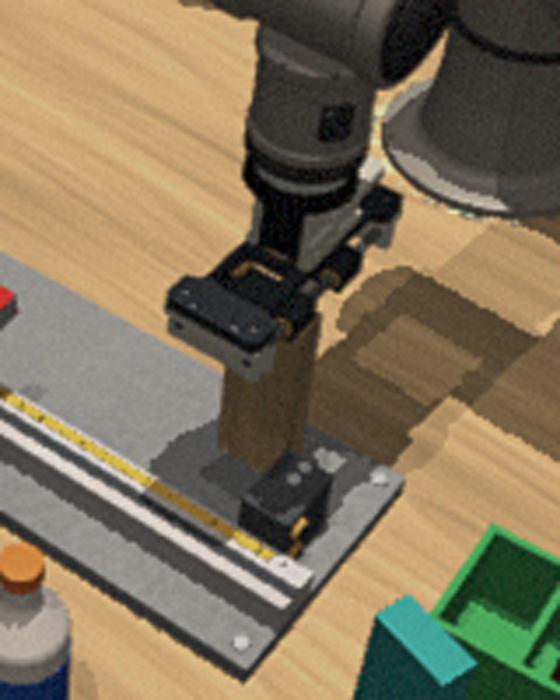

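```bash
python3 -m creep '[0.1,0,0,0.05,0,0.1,0,0,0.02,0, 0.1,-0.0038,0.04,0,0,0.1,-0.0038,0.04,0,0,0.1,-0.0038,0.04,0,0,0.1,0,0,0,0]' 12;  python3 - <<'E'
from h import *
s=telemetry.observe();print(tojig([.5558,-.0282,.0941],s["tool_pos"]))
E
```

```text
time: 8.38
tool_pos: [0.4641, 0.2079, 0.2257]
tool_rot: [-3.14, 0.006, 1.654]
contact_force: [-0.9, -0.0, -2.4]
opening: 0.0278
[-0.06910149  0.24370728  0.22569768]
```

```bash
python3 -m creep '[0.1,0.026,0.004,0,0.01,0.1,0.026,0.004,0,0,0.1,0,0,-0.03,0,0.1,0,0,0,0]' 12;  python3 - <<'E'
from h import *
s=telemetry.observe();print(tojig([.5558,-.0282,.0941],s["tool_pos"]))
snap("scene","s3",(300,100,460,300),3.5)
E
```

```text
time: 8.88
tool_pos: [0.5177, 0.2125, 0.1938]
tool_rot: [-3.137, 0.008, 1.664]
contact_force: [-0.8, -0.1, -2.0]
opening: 0.0278
[-0.01529776  0.24318873  0.19375747]
```

View pics/s3.png

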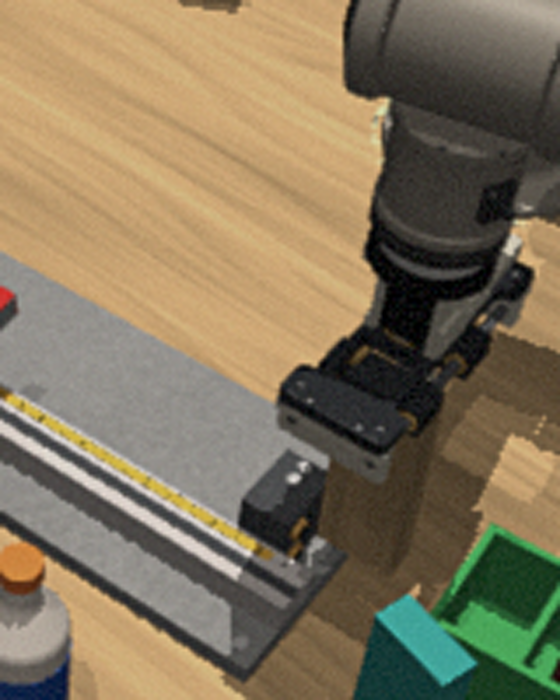

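```bash
python3 -m creep '[0.1,0.0014,-0.015,-0.002,0,0.1,0.0014,-0.015,-0.001,0,0.1,0.0014,-0.015,-0.001,0]' 5; python3 -m creep '[0.1,0.0014,-0.015,-0.001,0,0.1,0.0014,-0.015,-0.001,0]' 5;   python3 - <<'E'
from h import *
s=telemetry.observe();print(tojig([.5558,-.0282,.0941],s["tool_pos"]))
snap("scene","s4",(300,100,460,300),3.5)
E
```

```text
time: 9.3
tool_pos: [0.5242, 0.1652, 0.1945]
tool_rot: [3.137, 0.007, 1.664]
contact_force: [0.4, 1.3, -1.0]
opening: 0.0281
time: 9.55
tool_pos: [0.5272, 0.1327, 0.1929]
tool_rot: [3.136, 0.007, 1.664]
contact_force: [-0.3, 1.3, -3.0]
opening: 0.0277
[-0.01336116  0.16284842  0.19291919]
```

View pics/s4.png

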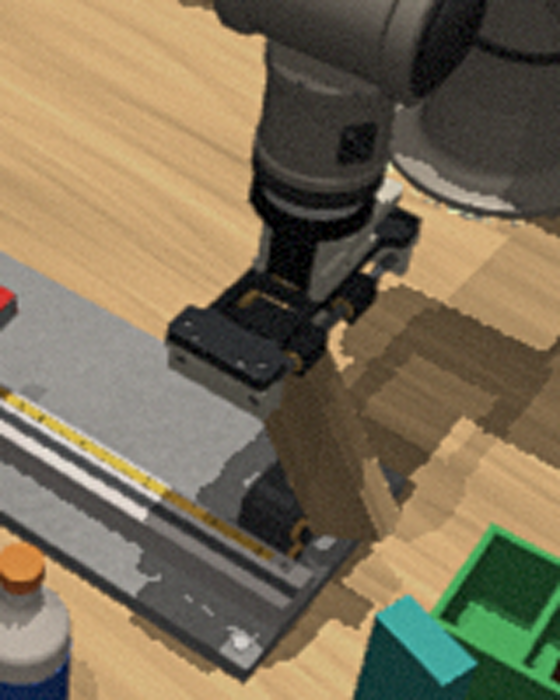

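```bash
python3 -m creep '[0.1,0.0014,-0.015,-0.001,0,0.1,0.0014,-0.015,0,0]' 5; python3 -m creep '[0.1,0,0,0,0,0.1,0,0,0.01,0,0.1,-0.02,-0.01,0.04,0,0.1,-0.03,-0.025,0,0,0.1,0,0,0,0]' 20;   python3 - <<'E'
from h import *
s=telemetry.observe();print(tojig([.5558,-.0282,.0941],s["tool_pos"]))
snap("scene","s5",(280,80,460,280),3.5)
E
```

```text
time: 9.85
tool_pos: [0.5303, 0.0996, 0.1916]
tool_rot: [3.137, 0.007, 1.663]
contact_force: [-0.3, 1.8, -2.1]
opening: 0.028
time: 10.48
tool_pos: [0.4796, 0.0629, 0.2446]
tool_rot: [3.136, 0.01, 1.664]
contact_force: [0.9, -0.1, -2.5]
opening: 0.0279
[-0.0672562   0.09783737  0.24462887]
```

View pics/s5.png

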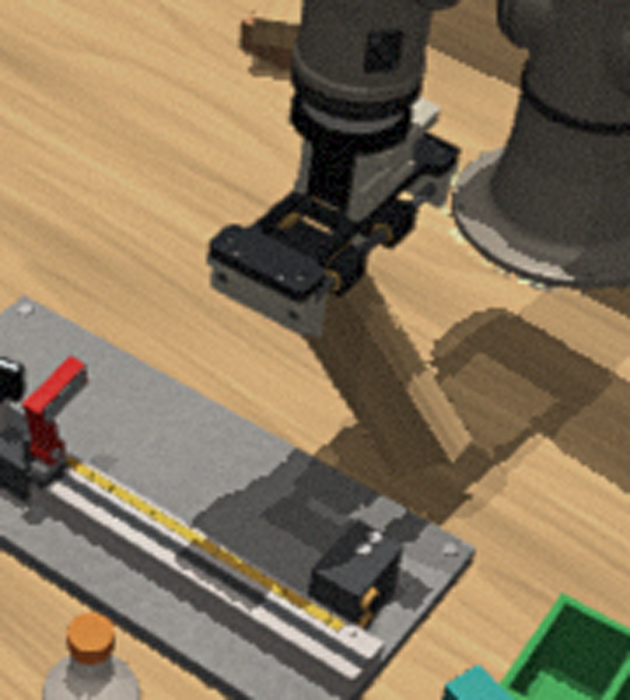

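```bash
python3 -m creep '[0.1,0.001,-0.023,-0.04,0,0.1,0,0,-0.05,0,0.1,0,0,0,0]' 20; python3 -m creep '[0.1,0,0,-0.012,0]' 8;python3 -m creep '[0.1,0,0,-0.01,0]' 8;   python3 - <<'E'
from h import *
s=telemetry.observe();print(tojig([.5558,-.0282,.0941],s["tool_pos"]))
snap("scene","s5b",(280,80,460,280),3.5)
E
```

```text
time: 10.9
tool_pos: [0.4858, 0.0414, 0.1554]
tool_rot: [3.126, 0.011, 1.667]
contact_force: [-0.2, 0.2, -1.6]
opening: 0.0278
time: 11.02
tool_pos: [0.488, 0.0417, 0.1452]
tool_rot: [3.121, 0.011, 1.667]
contact_force: [0.9, 0.1, -2.0]
opening: 0.028
time: 11.15
tool_pos: [0.489, 0.0418, 0.1359]
tool_rot: [3.119, 0.012, 1.668]
contact_force: [-0.1, -4.4, 6.1]
opening: 0.028
[-0.05996389  0.07599716  0.13587321]
```

View pics/s5b.png

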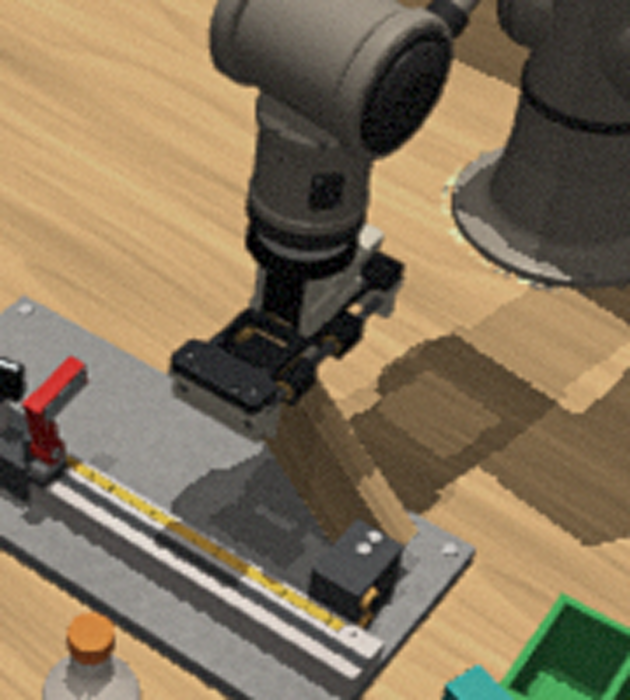

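```bash
python3 -m creep '[0.1,-0.003,-0.009,-0.009,0,0.1,-0.003,-0.009,-0.009,0]' 6; python3 -m creep '[0.1,0,-0.0075,-0.01,0,0.1,0,-0.0075,-0.01,0]' 6;  python3 - <<'E'
from h import *
s=telemetry.observe();print(tojig([.5558,-.0282,.0941],s["tool_pos"]))
snap("scene","s6",(280,80,460,280),3.5)
E
```

```text
time: 11.45
tool_pos: [0.485, 0.0231, 0.1184]
tool_rot: [3.113, 0.013, 1.668]
contact_force: [1.1, -0.4, 0.4]
opening: 0.0289
time: 11.7
tool_pos: [0.4851, 0.0066, 0.0976]
tool_rot: [3.111, 0.013, 1.667]
contact_force: [0.3, 1.5, -0.8]
opening: 0.0289
[-0.06710089  0.04124879  0.09755915]
```

View pics/s6.png

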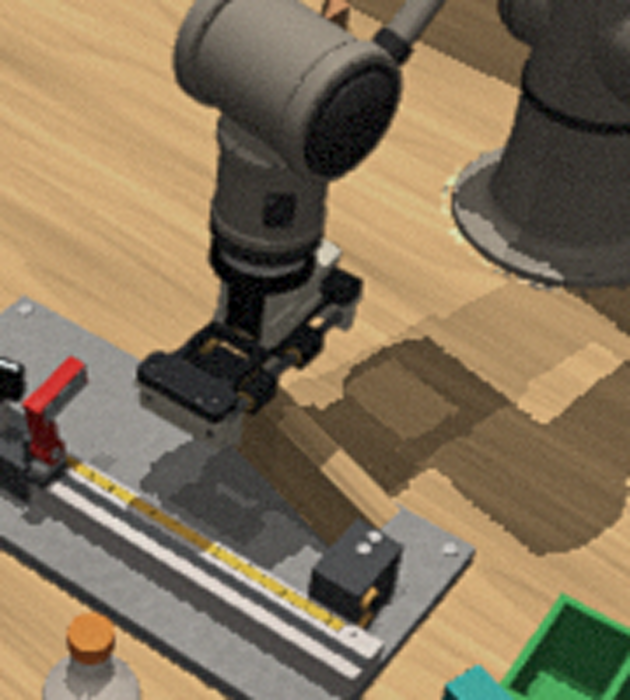

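```bash
python3 -m creep '[0.1,0,-0.006,-0.011,0,0.1,0,-0.006,-0.011,0]' 6; python3 -m creep '[0.1,0,-0.004,-0.010,0,0.1,0,-0.002,-0.008,0]' 6;python3 -m creep '[0.1,0,0,-0.004,0]' 5;  python3 - <<'E'
from h import *
s=telemetry.observe();print(tojig([.5558,-.0282,.0941],s["tool_pos"]))
snap("scene","s7",(280,80,460,280),3.5)
E
```

```text
time: 12.0
tool_pos: [0.4845, -0.0067, 0.073]
tool_rot: [3.113, 0.013, 1.667]
contact_force: [0.1, 2.1, -0.8]
opening: 0.0288
time: 12.25
tool_pos: [0.4841, -0.0133, 0.0531]
tool_rot: [3.115, 0.012, 1.666]
contact_force: [0.4, -1.1, -0.4]
opening: 0.0287
time: 12.38
tool_pos: [0.4839, -0.0134, 0.0484]
tool_rot: [3.115, 0.012, 1.666]
contact_force: [1.5, -0.1, 0.3]
opening: 0.0288
[-0.07020089  0.02146681  0.04840934]
```

View pics/s7.png

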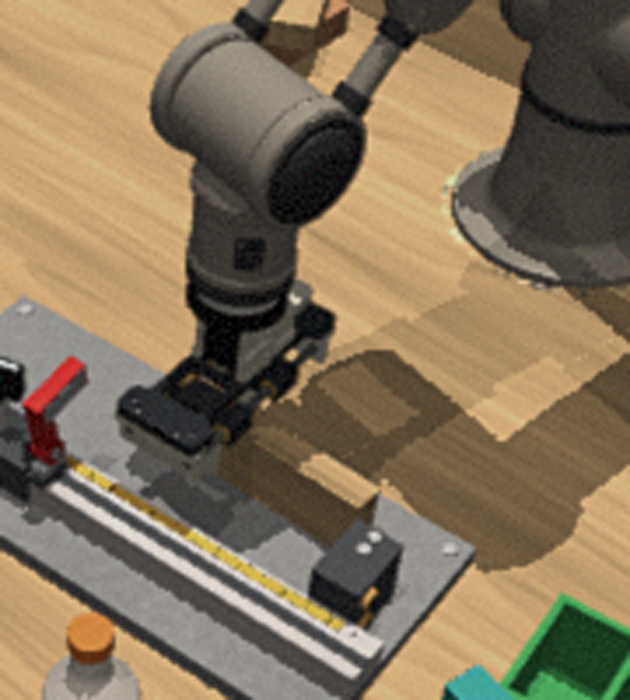

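```bash
python3 -m creep '[0.5,0,0,0.002,0,0.5,0,0,0.004,0,0.5,0,0,0.03,0,0.5,0,0,0.04,0,0.5,0,0,0.04,0,0.5,-0.05,0.03,0.02,0]' 6;  python3 - <<'E'
from h import *
s=telemetry.observe();print(tojig([.5558,-.0282,.0941],s["tool_pos"]))
snap("scene","s8",(280,80,460,280),3.5)
E
```

```text
time: 13.18
tool_pos: [0.4339, 0.0171, 0.1892]
tool_rot: [3.116, 0.012, 1.667]
contact_force: [-0.2, -0.1, 0.4]
opening: 0.0456
[-0.11708484  0.05652488  0.18915091]
```

View pics/s8.png

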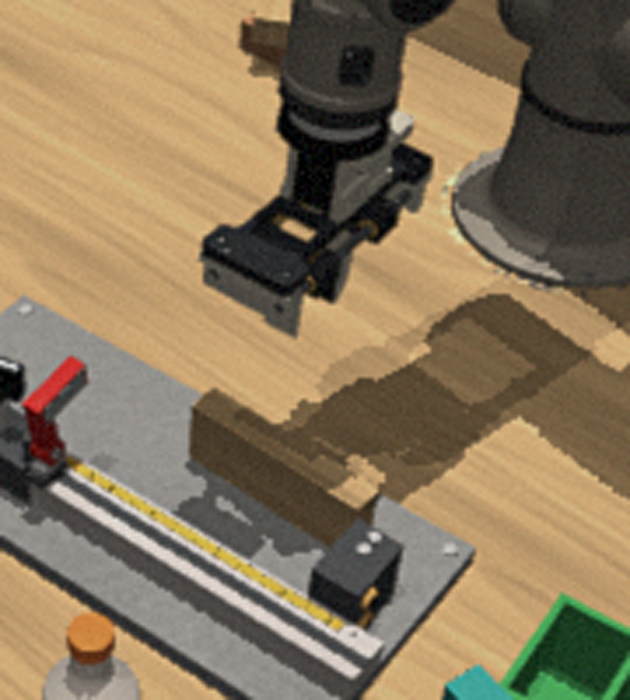

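Run:
```python
from h import *
np.set_printoptions(precision=4,suppress=True)
S=cal("scene");T=snap("top","t2",(200,150,360,280),5)
L=np.array([[-14,-80,78],[14,-80,78],[14,80,78],[-14,80,78]])/1e3
p,r=fit([(S,un([(213,390),(193,404),(357,510),(377,495)],3.5,280,80),L)],[.49,.05,.09])
print(p,r.round(1).tolist(),tojig([.5558,-.0282,.0941],np.r_[p[:2],0]),p[2]-.0941)
```

```text
[0.4838 0.0493 0.023 ] [[0.4, -0.8], [-0.5, 0.5], [-0.3, 0.9], [0.5, -0.8]] [-0.0644  0.084   0.    ] -0.07113622544533041
```

View pics/t2.png

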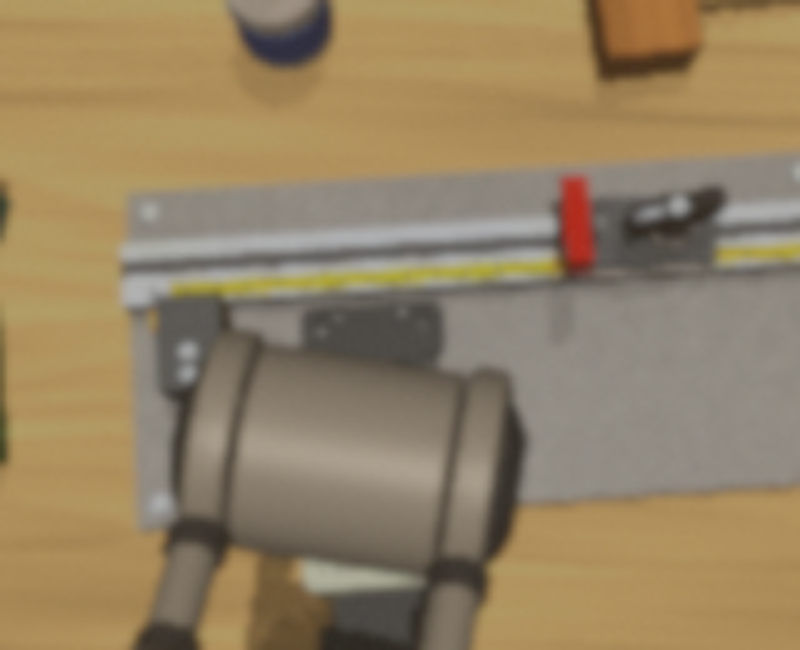

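Run:
```python
from h import *
W=snap("wrist","w4")
L=np.array([[-14,-80,78],[14,-80,78],[14,80,78],[-14,80,78]])/1e3
print(proj(W,place([.4838,.0493,.023],L)).round().tolist());print(proj(W,place([.5558,-.0282,.0941],np.array([[20,0,46],[20,165,46],[-40,165,78]])/1e3)).round().tolist())
```

```text
[[359.0, 259.0], [389.0, 261.0], [418.0, 76.0], [383.0, 72.0]]
[[454.0, 248.0], [479.0, 78.0], [424.0, 72.0]]
```

View pics/w4.png

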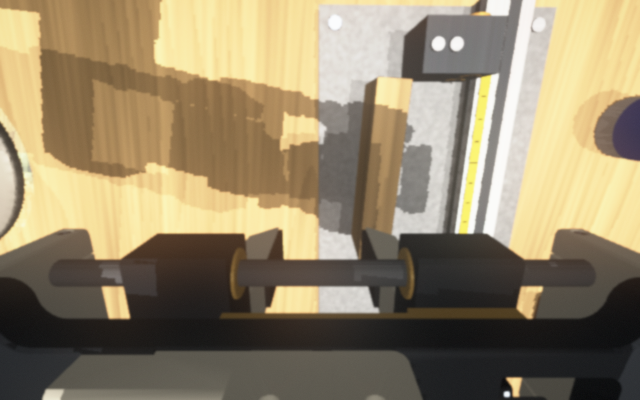

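```bash
python3 -m creep '[0.65,0.0455,0.03,0,0,0.65,0,0,-0.04,0,0.65,0,0,0,0]' 8
python3 - <<'E'
from h import *
s=telemetry.observe();print(tojig([.5558,-.0282,.0941],s["tool_pos"]))
W=snap("wrist","w5")
E
```

```text
time: 13.75
tool_pos: [0.48, 0.048, 0.1464]
tool_rot: [3.118, 0.012, 1.669]
contact_force: [0.4, 0.8, 0.7]
opening: 0.0595
[-0.06826639  0.08293899  0.14638779]
```

View pics/w5.png

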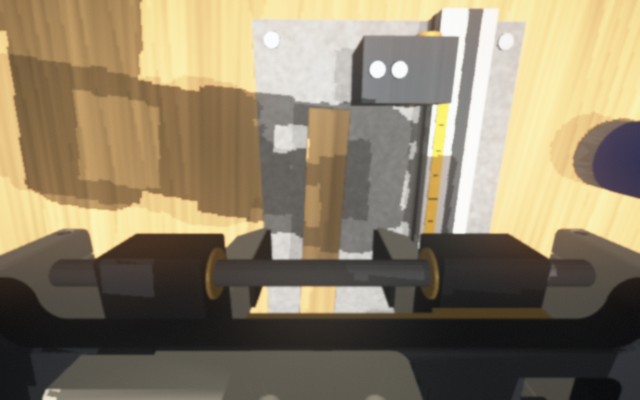

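```bash
python3 -m creep '[0.65,0,0,-0.04,0,0.65,0,0,-0.026,0,0.65,0,0,-0.002,0]' 8; python3 -m creep '[0.1,0,0,0,0,0.1,0,0,0,0,0.1,0,0,0,0]' 10
python3 - <<'E'
from h import *
s=telemetry.observe();print(tojig([.5558,-.0282,.0941],s["tool_pos"]))
E
```

```text
time: 14.18
tool_pos: [0.4857, 0.0464, 0.0831]
tool_rot: [3.105, 0.014, 1.667]
contact_force: [0.3, -1.3, 0.0]
opening: 0.0598
time: 14.55
tool_pos: [0.4878, 0.0459, 0.0868]
tool_rot: [3.1, 0.015, 1.666]
contact_force: [-0.4, 0.1, 0.6]
opening: 0.0345
[-0.0607171   0.08012774  0.08682005]
```

```bash
python3 -m creep '[0.6,-0.006,0,-0.004,0,0.6,0,0,-0.006,0,0.6,0,0,-0.002,0]' 8
python3 - <<'E'
from h import *
s=telemetry.observe();print(tojig([.5558,-.0282,.0941],s["tool_pos"]))
W=snap("wrist","w6")
E
```

```text
time: 14.92
tool_pos: [0.4817, 0.0459, 0.0749]
tool_rot: [3.098, 0.015, 1.666]
contact_force: [0.1, -0.9, -0.8]
opening: 0.0542
[-0.06683238  0.08077743  0.07488418]
```

View pics/w6.png

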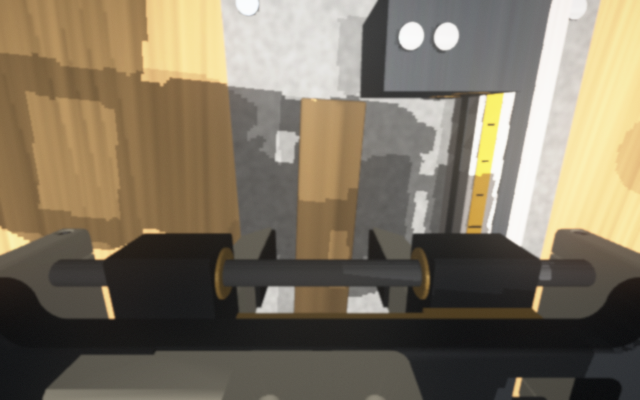

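```bash
python3 -m creep '[0.1,0,0,0.001,0,0.1,0,0,0,0,0.1,0,0,0,0,0.1,0,0,0,0]' 8
python3 - <<'E'
from h import *
s=telemetry.observe();print(tojig([.5558,-.0282,.0941],s["tool_pos"]))
W=snap("wrist","w7")
E
```

```text
time: 15.48
tool_pos: [0.4817, 0.046, 0.0757]
tool_rot: [3.099, 0.015, 1.666]
contact_force: [0.7, 0.3, -0.2]
opening: 0.029
[-0.06684079  0.08079239  0.0757287 ]
```

View pics/w7.png

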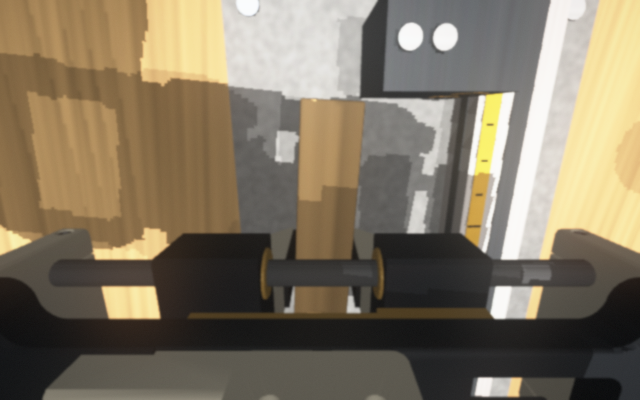

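```bash
python3 - <<'E'
from h import *
W=cal("wrist")
J=[.5558,-.0282,.0941]
for y in (155,160,165): print(y,proj(W,place(J,np.array([[-81,y,78],[-53,y,78],[-40,y,78],[20,y,78]])/1e3)).round(1).tolist())
E
python3 - <<'E'
import cv2
i=cv2.imread("pics/w7.png")[60:160,280:560];cv2.imwrite("pics/w7c.png",cv2.resize(i,None,fx=2.8,fy=2.8,interpolation=cv2.INTER_CUBIC))
E
```

```text
155 [[290.6, 114.8], [355.9, 114.9], [385.8, 114.9], [520.6, 115.1]]
160 [[290.2, 102.4], [356.3, 102.6], [386.6, 102.7], [522.9, 103.2]]
165 [[289.9, 89.8], [356.7, 90.1], [387.3, 90.3], [525.1, 91.0]]
```

View pics/w7c.png

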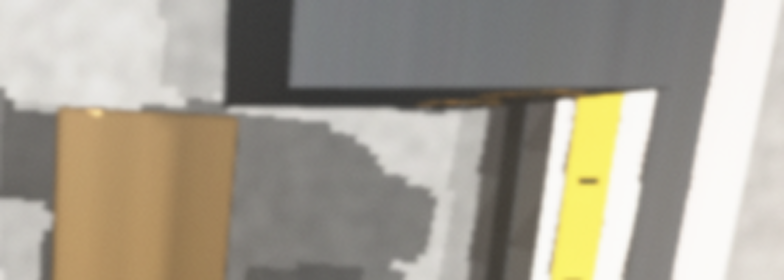

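```bash
python3 -m creep '[0.1,0,-0.003,0.004,0,0.1,0.02,0.0019,0.001,0,0.1,0.02,0.0019,0,0,0.1,0.015,0.0014,0,0]' 10
python3 - <<'E'
from h import *
s=telemetry.observe();print(tojig([.5558,-.0282,.0941],s["tool_pos"]))
W=snap("wrist","w8")
E
```

```text
time: 16.08
tool_pos: [0.5366, 0.0476, 0.0808]
tool_rot: [3.101, 0.015, 1.666]
contact_force: [1.1, 0.2, -2.0]
opening: 0.0281
[-0.01195211  0.07724802  0.08084494]
```

View pics/w8.png

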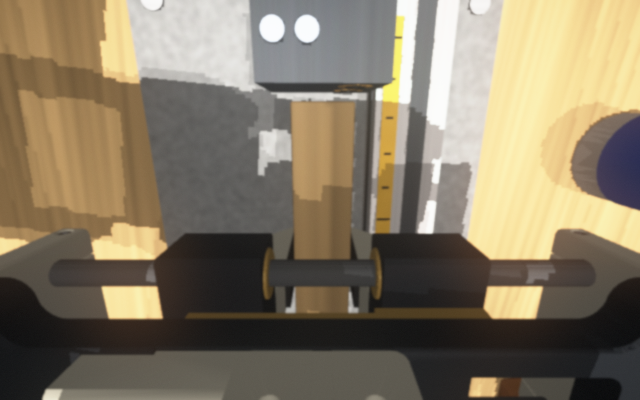

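```bash
python3 -m creep '[0.1,0.006,0.0006,0,0,0.1,0.004,0.0004,0,0]' 10; python3 -m creep '[0.1,0.003,0.0003,0,0]' 10;python3 -m creep '[0.1,0.003,0.0003,0,0]' 10
```

```text
time: 16.38
tool_pos: [0.5482, 0.0484, 0.0808]
tool_rot: [3.1, 0.015, 1.666]
contact_force: [0.1, 0.4, -2.2]
opening: 0.0283
time: 16.5
tool_pos: [0.551, 0.0487, 0.0807]
tool_rot: [3.101, 0.015, 1.666]
contact_force: [0.2, 0.4, -2.2]
opening: 0.0281
time: 16.62
tool_pos: [0.5519, 0.0488, 0.0803]
tool_rot: [3.106, 0.015, 1.666]
contact_force: [-8.9, -2.2, 3.8]
opening: 0.0279
```

```bash
python3 -m creep '[0.1,-0.001,0.003,-0.001,0]' 10; python3 -m creep '[0.1,-0.0003,0.003,-0.001,0]' 10;python3 -m creep '[0.1,-0.0003,0.003,0,0]' 10
```

```text
time: 16.75
tool_pos: [0.5507, 0.0517, 0.0792]
tool_rot: [3.107, 0.015, 1.666]
contact_force: [-0.1, -0.3, -2.0]
opening: 0.0282
time: 16.88
tool_pos: [0.5504, 0.0549, 0.0782]
tool_rot: [3.106, 0.015, 1.666]
contact_force: [0.5, -0.7, -1.8]
opening: 0.0285
time: 17.0
tool_pos: [0.5504, 0.057, 0.0782]
tool_rot: [3.106, 0.017, 1.667]
contact_force: [0.7, -13.6, -2.4]
opening: 0.0279
```

```bash
python3 -m creep '[0.1,0,-0.001,-0.002,0]' 10; python3 -m creep '[0.1,0.001,0,-0.002,0]' 10; python3 -m creep '[0.1,0.001,0.0005,-0.001,0]' 10
```

```text
time: 17.12
tool_pos: [0.5509, 0.0562, 0.0767]
tool_rot: [3.104, 0.017, 1.667]
contact_force: [-2.0, 6.4, 10.5]
opening: 0.0278
time: 17.25
tool_pos: [0.5522, 0.0564, 0.0759]
tool_rot: [3.103, 0.017, 1.667]
contact_force: [-3.8, -0.4, 12.4]
opening: 0.0289
time: 17.38
tool_pos: [0.5524, 0.0566, 0.0759]
tool_rot: [3.105, 0.018, 1.668]
contact_force: [-8.7, -6.2, 9.2]
opening: 0.0287
```

```bash
python3 -m creep '[0.42,0,0,0,0,0.42,0,0,0,0,0.42,0,0,0,0]' 6
python3 - <<'E'
from h import *
s=telemetry.observe();print(tojig([.5558,-.0282,.0941],s["tool_pos"]))
W=snap("wrist","w9")
S=snap("scene","s9",(280,120,440,300),4)
E
```

```text
time: 17.75
tool_pos: [0.5534, 0.057, 0.0766]
tool_rot: [3.102, 0.018, 1.668]
contact_force: [0.2, 0.1, 0.1]
opening: 0.0387
[0.00557981 0.08504915 0.07663296]
```

View pics/w9.png

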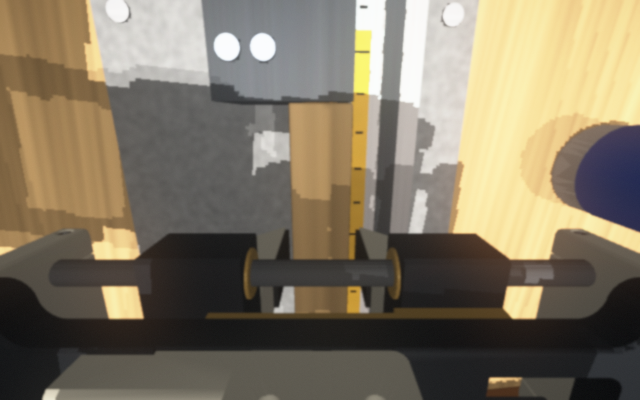

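View pics/s9.png

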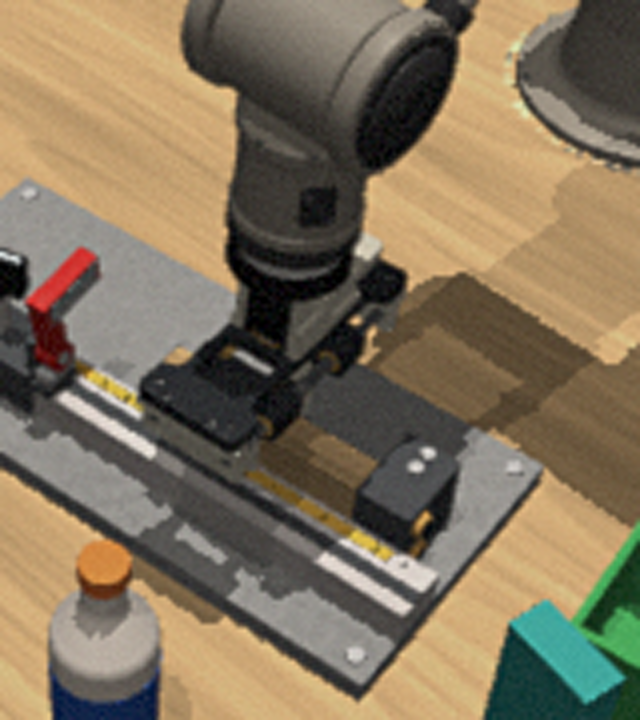

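```bash
python3 -m creep '[0.5,0,0,0.01,0,0.5,0,0,0.05,0,0.5,0,0,0.05,0,0.3,0,0,0.05,0,0.1,0,0,0.01,0]' 6
python3 - <<'E'
from h import *
np.set_printoptions(precision=4,suppress=True)
J=[.5558,-.0282,.0941]
s=telemetry.observe();print(tojig(J,s["tool_pos"]))
T=cal("top");S=cal("scene")
def ray(K,px,z):
    d=K["R"].T@np.array([(px[0]-K["cx"])/K["f"],(px[1]-K["cy"])/K["f"],1]);o=-K["R"].T@K["t"];return o+d*(z-o[2])/d[2]
for px in [(487,78),(513,78),(490,170),(519,165)]: print(tojig(J,ray(T,un([px],5,215,170)[0],.143)))
for px in [(288,127),(299,140),(228,182),(240,196)]: print('S',tojig(J,ray(S,un([px],4,230,150)[0],.143)))
S=snap("scene","s10",(220,130,420,300),4)
E
```

```text
time: 18.48
tool_pos: [0.552, 0.0571, 0.2531]
tool_rot: [3.103, 0.017, 1.668]
contact_force: [-0.8, 0.3, -0.1]
opening: 0.0305
[0.0043 0.0853 0.2531]
[ 0.0619 -0.0501  0.143 ]
[ 0.0609 -0.0655  0.143 ]
[ 0.0061 -0.0479  0.143 ]
[ 0.0081 -0.0653  0.143 ]
S [ 0.0084 -0.0578  0.143 ]
S [ 0.0132 -0.0445  0.143 ]
S [ 0.0707 -0.0551  0.143 ]
S [ 0.0751 -0.0412  0.143 ]
```

View pics/s10.png

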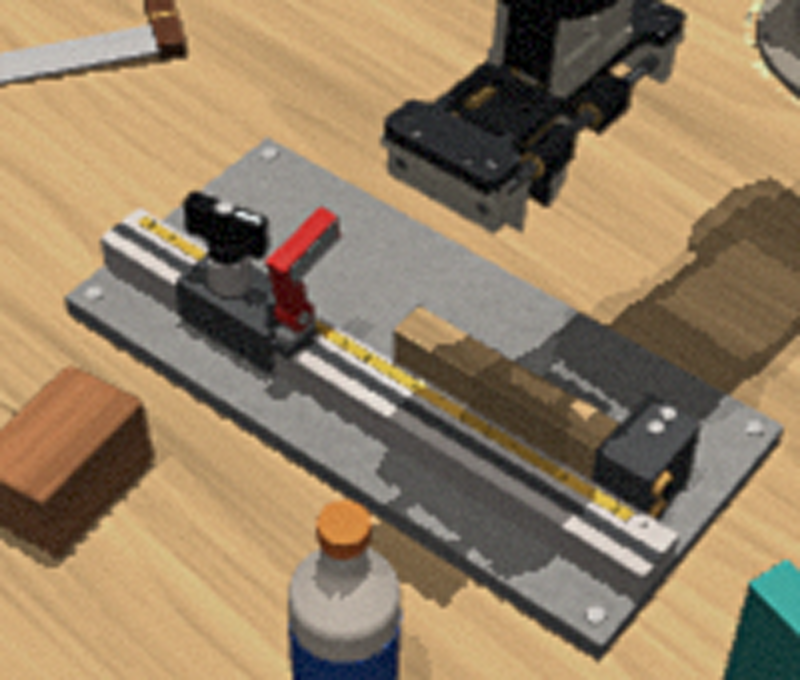

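```bash
python3 -m creep '[0,0.0345,-0.0435,0,0,0,0.0345,-0.0435,0,0,0,0.0345,-0.0435,0,0,0,0,0,-0.02,0,0,0,0,-0.03,0,0,0,0,0,0]' 6
python3 - <<'E'
from h import *
J=[.5558,-.0282,.0941]
s=telemetry.observe();print(tojig(J,s["tool_pos"]))
S=snap("scene","s11",(200,110,360,260),5)
E
```

```text
time: 19.38
tool_pos: [0.6513, -0.0769, 0.1821]
tool_rot: [3.133, 0.009, 1.669]
contact_force: [0.7, 0.9, -0.0]
opening: 0.0007
[ 0.09050716 -0.05749244  0.18208656]
```

View pics/s11.png

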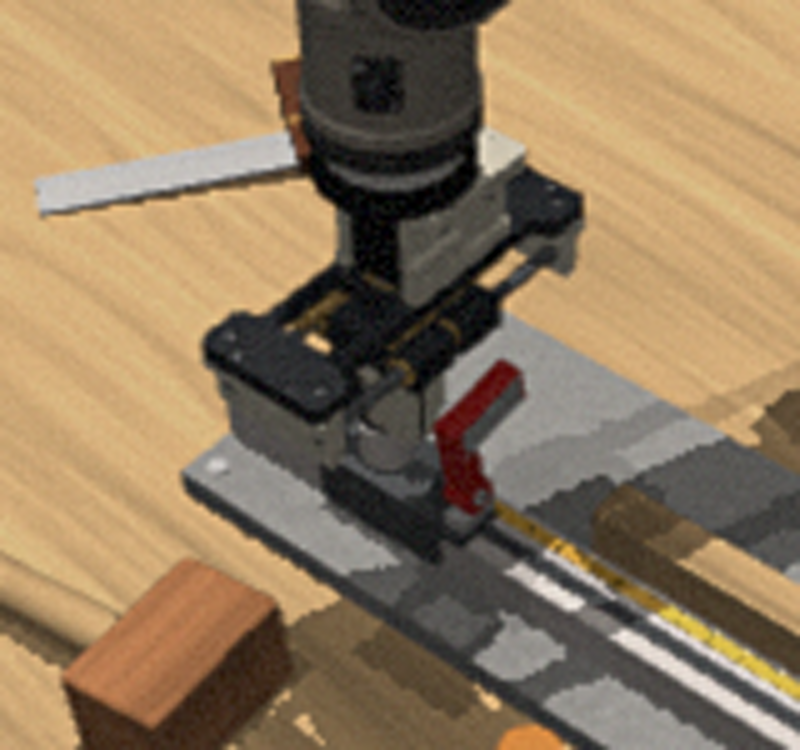

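Run:
```python
from h import *
snap("wrist","w11")
```

```text
(no output)
```

View pics/w11.png

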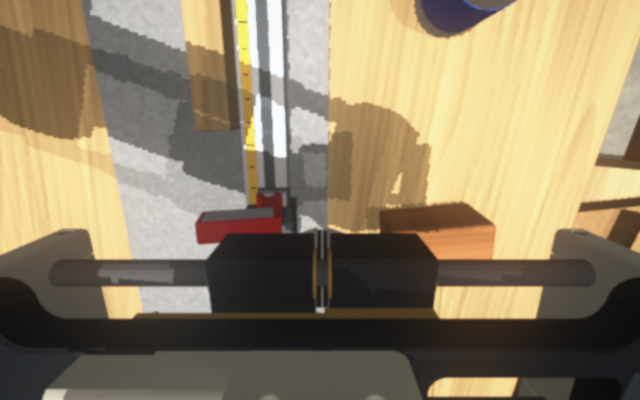

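```bash
python3 -m creep '[0,0,0.0035,-0.022,0,0,0,0,-0.02,0,0,0,0,0,0]' 6
python3 - <<'E'
from h import *
J=[.5558,-.0282,.0941]
s=telemetry.observe();print(tojig(J,s["tool_pos"]))
E
```

```text
time: 19.85
tool_pos: [0.6549, -0.0728, 0.1476]
tool_rot: [3.12, 0.013, 1.67]
contact_force: [-0.1, -1.0, 0.9]
opening: 0.0004
[ 0.09448643 -0.05371377  0.14757384]
```

```bash
python3 -m creep '[0,-0.009,-0.001,-0.006,0,0,-0.011,-0.001,0,0,0,-0.011,-0.001,0,0]' 6; python3 -m creep '[0,-0.011,-0.001,0,0,0,-0.011,-0.001,0,0]' 6
python3 - <<'E'
from h import *
J=[.5558,-.0282,.0941]
s=telemetry.observe();print(tojig(J,s["tool_pos"]))
S=snap("scene","s12",(200,110,360,260),5)
E
```

```text
time: 20.23
tool_pos: [0.6244, -0.0758, 0.1451]
tool_rot: [3.113, 0.015, 1.671]
contact_force: [1.2, -0.1, -0.3]
opening: 0.0005
time: 20.48
tool_pos: [0.6007, -0.0781, 0.1461]
tool_rot: [3.112, 0.015, 1.671]
contact_force: [-0.3, 1.2, 0.2]
opening: 0.0004
[ 0.0399794  -0.05393316  0.14605466]
```

View pics/s12.png

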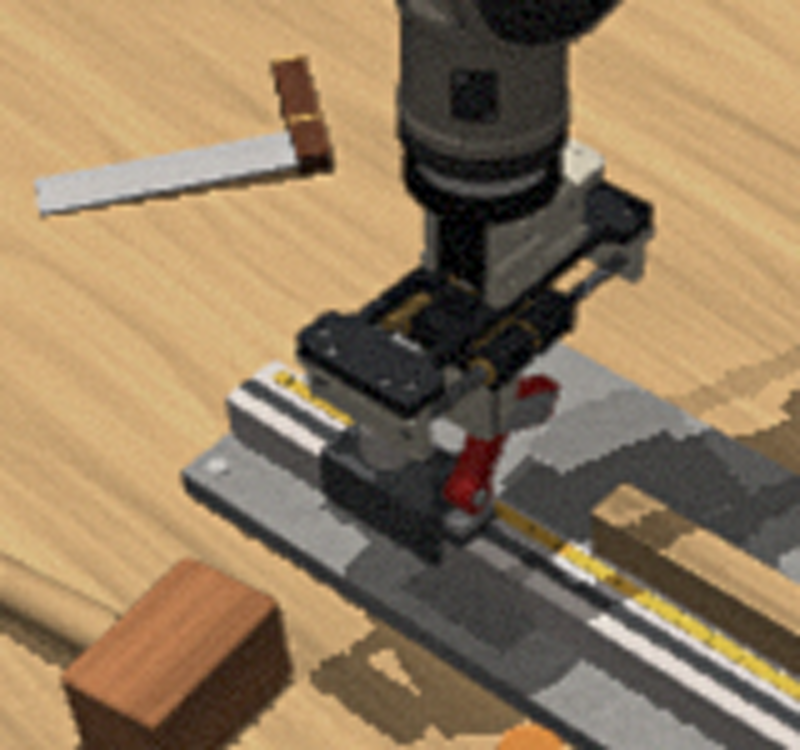

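Being tipped; force is low. Continue.

```bash
python3 -m creep '[0,-0.011,-0.001,-0.003,0,0,-0.011,-0.001,0,0]' 6; python3 -m creep '[0,-0.011,-0.001,0,0,0,-0.006,-0.001,0,0,0,0,0,0,0]' 6
python3 - <<'E'
from h import *
J=[.5558,-.0282,.0941]
s=telemetry.observe();print(tojig(J,s["tool_pos"]))
S=snap("scene","s13",(200,110,360,260),5)
E
```

```text
time: 20.78
tool_pos: [0.5762, -0.0804, 0.143]
tool_rot: [3.114, 0.015, 1.671]
contact_force: [-0.9, -0.2, -0.1]
opening: 0.0004
time: 21.15
tool_pos: [0.5574, -0.0827, 0.1434]
tool_rot: [3.114, 0.015, 1.67]
contact_force: [0.8, -0.7, 0.6]
opening: 0.0007
[-0.00351162 -0.05440014  0.14337479]
```

View pics/s13.png

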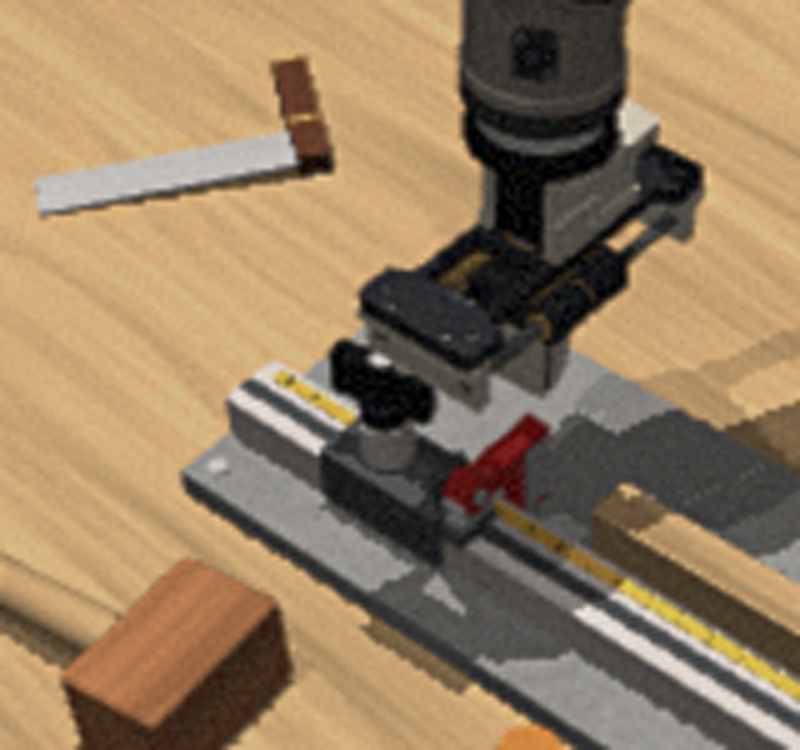

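```bash
python3 -m creep '[0,0,0,0.03,0,0,0,0.02,0.03,0,0,0,0.03,0.02,0]' 6;python3 - <<'E'
from h import *
S=snap("scene","s14",(255,165,305,210),14)
T=snap("top","t14",(320,175,365,210),14)
E
```

```text
time: 21.58
tool_pos: [0.5577, -0.0331, 0.2237]
tool_rot: [3.117, 0.014, 1.667]
contact_force: [0.3, 0.9, 0.2]
opening: 0.0003
```

View pics/s14.png

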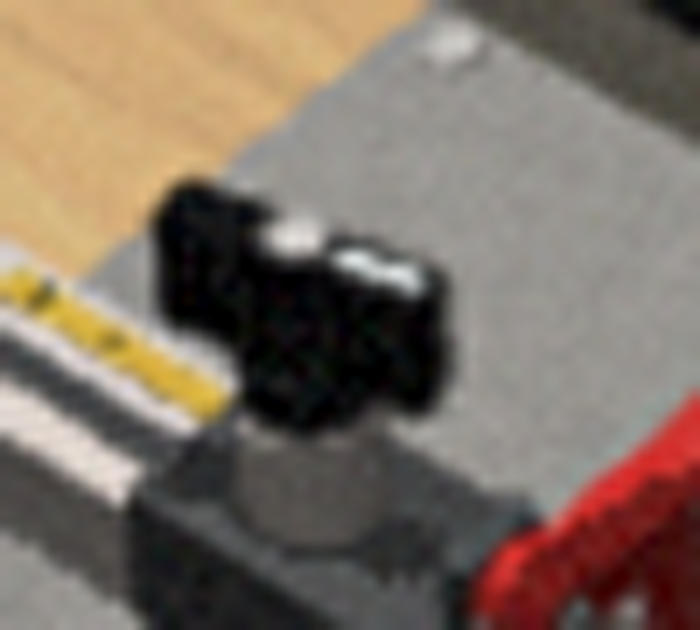

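View pics/t14.png

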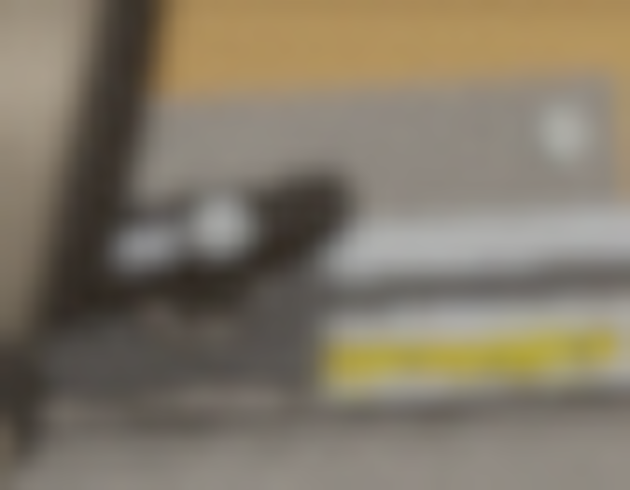

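```bash
cat >> h.py <<'E'
def ray(K,px,z):
    d=K["R"].T@np.array([(px[0]-K["cx"])/K["f"],(px[1]-K["cy"])/K["f"],1]);o=-K["R"].T@K["t"];return o+d*(z-o[2])/d[2]
J=[.5558,-.0282,.0941]
E
python3 - <<'E'
from h import *
np.set_printoptions(precision=4,suppress=True)
T=cal("top");S=cal("scene")
for K,off,a,b in ((S,(255,165),(297,240),(375,267)),(T,(320,175),(222,222),(143,248)),(S,(255,165),(200,190),(430,275))):
    A=tojig(J,ray(K,un([a],14,*off)[0],.132));B=tojig(J,ray(K,un([b],14,*off)[0],.132));d=B-A
    print(A,B,np.hypot(*d[:2]),"angle ccw from +y",np.arctan2(-d[0],d[1]))
E
```

```text
[ 0.0437 -0.1172  0.132 ] [ 0.0399 -0.101   0.132 ] 0.016625167132893415 angle ccw from +y 0.23238588043318695
[ 0.0442 -0.1198  0.132 ] [ 0.0395 -0.1024  0.132 ] 0.018040285517278445 angle ccw from +y 0.26083985906204493
[ 0.0452 -0.1405  0.132 ] [ 0.035  -0.0916  0.132 ] 0.04997594743202986 angle ccw from +y 0.2059731318739413
```

```bash
python3 -m creep '[0.5,0.026,-0.054,0,0.125,0.5,0.026,-0.054,0,0.125,0.5,0,0,-0.02,0,0.5,0,0,-0.02,0,0.5,0,0,0,0]' 20;python3 - <<'E'
from h import *
s=telemetry.observe();print(tojig(J,s["tool_pos"]))
snap("wrist","w15")
E
```

```text
time: 22.4
tool_pos: [0.6082, -0.1491, 0.1744]
tool_rot: [3.126, 0.01, 1.926]
contact_force: [-1.0, -0.5, -0.5]
opening: 0.0441
[ 0.04085255 -0.12530823  0.17435559]
```

View pics/w15.png

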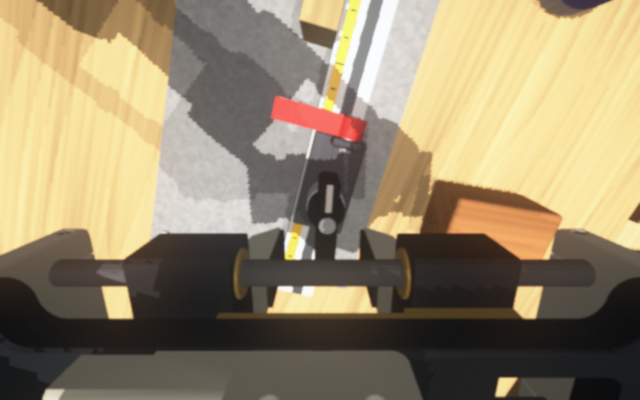

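Run:
```python
from h import *
W=cal("wrist"); k=place(J,[[.044,-.1185,.132]])
print(proj(W,k)); s=telemetry.observe()
X=ray(W,(328,226),.132); print(X,tojig(J,X)); Y=ray(W,(329,190),.132);print(tojig(J,Y))
d=X-s["tool_pos"];print(d)
```

```text
[[327.86425156 225.00781025]]
[ 0.61106438 -0.14265294  0.132     ] [ 0.04426575 -0.11913929  0.132     ]
[ 0.03853411 -0.09581411  0.132     ]
[ 0.00172803  0.00621964 -0.04471467]
```

```bash
python3 -m creep '[0.5,0,0.006,-0.022,0,0.5,0,0,-0.02,0,0.5,0,0,0,0]' 20;python3 - <<'E'
from h import *
s=telemetry.observe();print(np.array([.611,-.1425,.130])-s["tool_pos"])
E
```

```text
time: 22.88
tool_pos: [0.6108, -0.1433, 0.1372]
tool_rot: [3.118, 0.016, 1.927]
contact_force: [0.6, -0.4, -0.7]
opening: 0.0457
[ 0.00019909  0.00075554 -0.00716615]
```

```bash
python3 -m creep '[0.5,-0.001,0.001,-0.008,-0.01,0.5,0,0,-0.002,0]' 20; python3 -m creep '[0,0,0,0,0,0,0,0,0,0,0,0,0,0,0,0,0,0,0,0]' 20;python3 - <<'E'
from h import *
s=telemetry.observe();print(np.array([.611,-.1425,.130])-s["tool_pos"],s["torque"])
snap("wrist","w16")
E
```

```text
time: 23.12
tool_pos: [0.6108, -0.1425, 0.1291]
tool_rot: [3.115, 0.019, 1.916]
contact_force: [-0.3, -0.1, -0.1]
opening: 0.0458
time: 23.62
tool_pos: [0.6101, -0.1434, 0.1303]
tool_rot: [3.117, 0.02, 1.917]
contact_force: [-3.5, -2.1, -0.9]
opening: 0.0143
[ 0.00089701  0.00091154 -0.0002653 ] [-0.65736072  0.93596712  0.02746965]
```

View pics/w16.png

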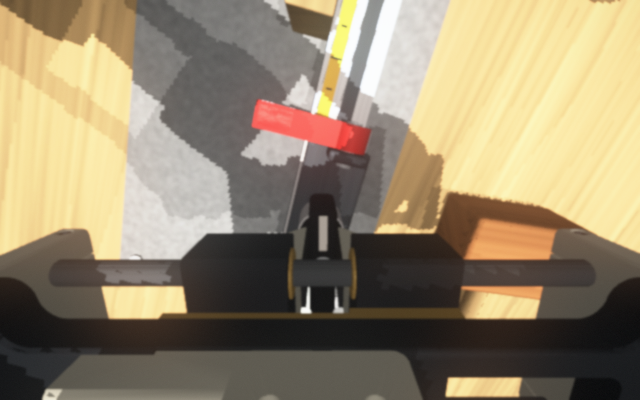

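```bash
python3 -m creep '[0,0,0,0,0.16,0,0,0,0,0.16,0,0,0,0,0.16]' 30;python3 -m creep '[0,0,0,0,0.16,0,0,0,0,0.16]' 30;python3 - <<'E'
from h import *
s=telemetry.observe();print(s["torque"])
E
```

```text
time: 24.05
tool_pos: [0.6101, -0.1437, 0.1301]
tool_rot: [3.117, 0.02, 2.41]
contact_force: [0.6, 0.3, -1.1]
opening: 0.0137
time: 24.3
tool_pos: [0.6103, -0.1438, 0.13]
tool_rot: [3.118, 0.021, 2.741]
contact_force: [0.9, 0.4, -0.9]
opening: 0.0141
[-0.25674092 -0.03953216 -0.09012478]
```

```bash
python3 -m creep '[0,0,0,0,0.16,0,0,0,0,0.16,0,0,0,0,0]' 30;python3 -m creep '[0,-0.001,0.012,0,0,0,-0.001,0.012,0,0]' 30;python3 - <<'E'
from h import *
s=telemetry.observe();print(s["torque"],tojig(J,s["tool_pos"]))
snap("scene","s17",(200,110,380,260),4.4)
E
```

```text
time: 24.68
tool_pos: [0.6105, -0.1437, 0.13]
tool_rot: [3.118, 0.021, 3.071]
contact_force: [-0.1, 0.9, 0.2]
opening: 0.0139
time: 24.92
tool_pos: [0.6082, -0.1202, 0.13]
tool_rot: [3.12, 0.021, 3.065]
contact_force: [-0.6, -2.4, -0.1]
opening: 0.014
[-0.73237773 -0.082233    0.11583136] [ 0.04354297 -0.09655888  0.12998771]
```

View pics/s17.png

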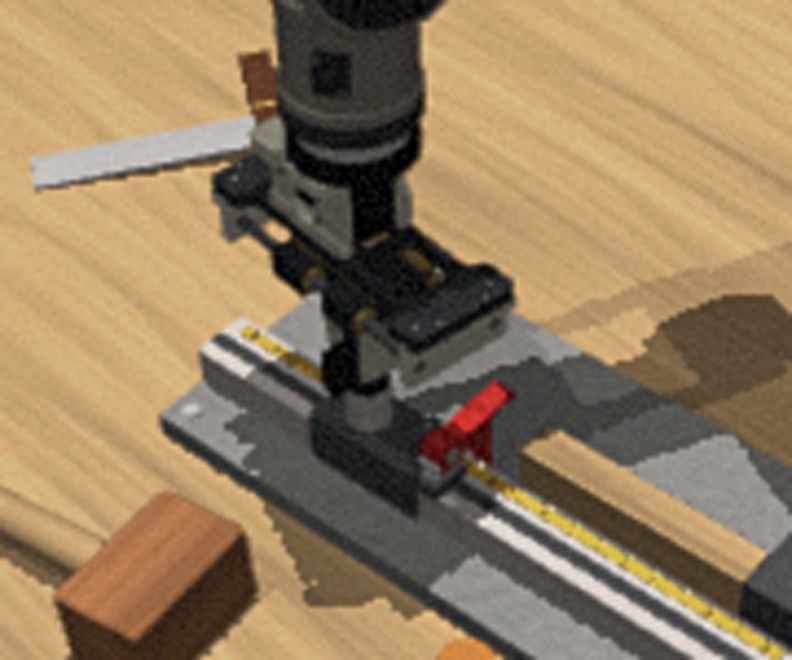

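```bash
python3 -m creep '[0,-0.001,0.011,0,0,0,-0.001,0.011,0,0,0,-0.0003,0.003,0,0]' 30;python3 -m creep '[0,-0.0003,0.003,0,0]' 30;python3 -m creep '[0,-0.0003,0.002,0,0]' 30
```

```text
time: 25.35
tool_pos: [0.6054, -0.091, 0.13]
tool_rot: [3.119, 0.021, 3.066]
contact_force: [-0.4, -2.0, -0.9]
opening: 0.0138
time: 25.48
tool_pos: [0.6053, -0.0895, 0.1301]
tool_rot: [3.123, 0.022, 3.067]
contact_force: [-0.7, -17.3, -2.9]
opening: 0.014
time: 25.6
tool_pos: [0.6053, -0.0896, 0.1301]
tool_rot: [3.127, 0.023, 3.067]
contact_force: [0.3, -11.0, -2.9]
opening: 0.0139
```

```bash
python3 -m creep '[0,0,0.001,0,-0.16,0,0,0.001,0,-0.16]' 40;python3 -m creep '[0,0,0.001,0,-0.16,0,0,0.001,0,-0.16]' 40;python3 - <<'E'
from h import *
s=telemetry.observe();print(s["torque"],tojig(J,s["tool_pos"]))
E
```

```text
time: 25.85
tool_pos: [0.6052, -0.0898, 0.13]
tool_rot: [3.129, 0.023, 2.737]
contact_force: [0.2, -5.3, -0.2]
opening: 0.014
time: 26.1
tool_pos: [0.6051, -0.0897, 0.1301]
tool_rot: [3.131, 0.024, 2.405]
contact_force: [-0.6, -5.8, -0.6]
opening: 0.0137
[-0.99278243  0.15595382  0.1256212 ] [ 0.04328828 -0.06585537  0.13014577]
```

```bash
python3 -m creep '[0,0,0.001,0,-0.16,0,0,0.001,0,-0.16]' 50;python3 -m creep '[0,0,0.001,0,-0.16,0,0,0,0,-0.12]' 50;python3 - <<'E'
from h import *
s=telemetry.observe();print(s["torque"],tojig(J,s["tool_pos"]))
E
python3 -m creep '[0,0,0,0,-0.08,0,0,0,0,-0.08]' 50;python3 - <<'E'
from h import *
s=telemetry.observe();print(s["torque"],tojig(J,s["tool_pos"]))
E
```

```text
time: 26.35
tool_pos: [0.605, -0.0896, 0.1302]
tool_rot: [3.132, 0.026, 2.073]
contact_force: [-0.6, -5.3, -0.2]
opening: 0.014
time: 26.6
tool_pos: [0.605, -0.0896, 0.1304]
tool_rot: [3.133, 0.027, 1.781]
contact_force: [-0.4, 0.2, 0.1]
opening: 0.0136
[0.04553032 0.03754272 0.28289662] [ 0.04322503 -0.06572396  0.13036095]
time: 26.85
tool_pos: [0.605, -0.0896, 0.1304]
tool_rot: [3.133, 0.026, 1.616]
contact_force: [-0.2, -1.8, -0.8]
opening: 0.0139
[-0.36775593 -0.0033026   1.11702468] [ 0.04320243 -0.06570872  0.13039145]
```

```bash
python3 -m creep '[0,0,0,0,-0.05]' 50;python3 - <<'E'
from h import *
s=telemetry.observe();print(s["torque"])
E
python3 -m creep '[0.15,0,0,0,0,0.4,0,0,0,0,0.4,0,0,0,0,0.4,0,0,0.03,0,0.4,0,0,0.05,0,0.4,-0.03,-0.03,0.04,0,0.4,-0.04,-0.04,0.02,0,0.4,-0.04,-0.04,0,0]' 20
python3 - <<'E'
from h import *
snap("wrist","w20");snap("scene","s20",(210,120,410,290),4);snap("top","t20",(210,160,380,270),4.6)
E
```

```text
time: 26.98
tool_pos: [0.605, -0.0893, 0.1304]
tool_rot: [3.133, 0.026, 1.565]
contact_force: [-0.0, 1.3, 1.3]
opening: 0.0145
[0.29248061 0.01879548 1.17152356]
time: 27.98
tool_pos: [0.4938, -0.1975, 0.2736]
tool_rot: [3.132, 0.023, 1.573]
contact_force: [-0.1, 0.3, -0.3]
opening: 0.037
```

View pics/w20.png

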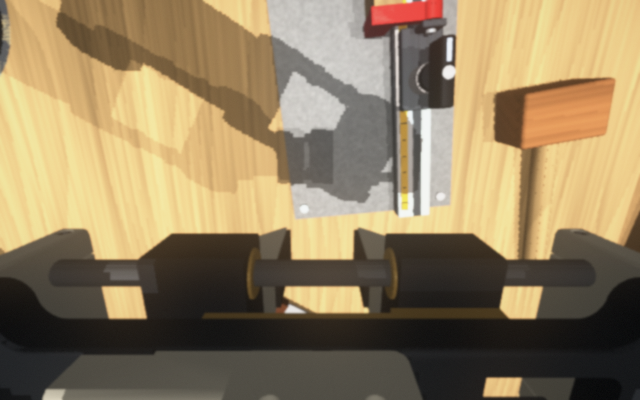

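View pics/s20.png

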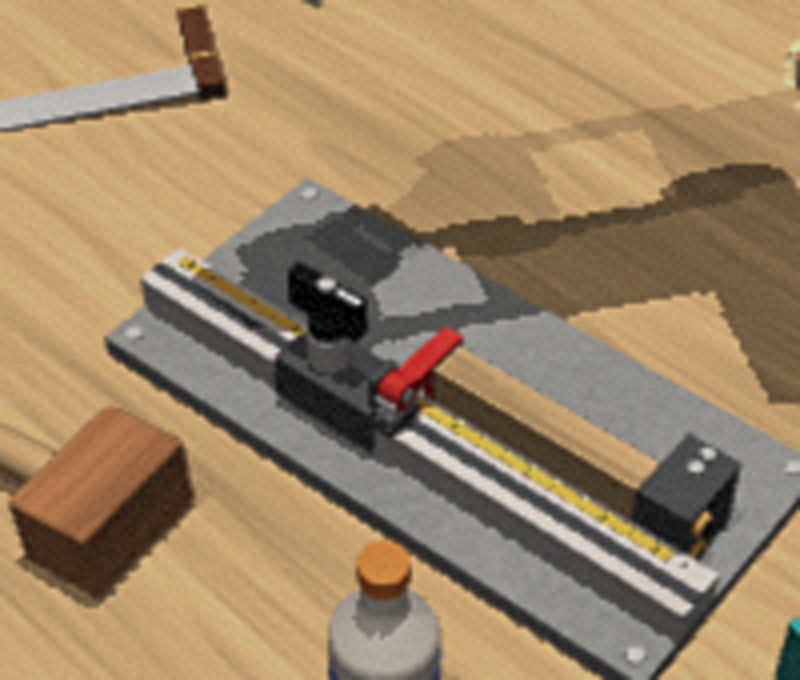

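View pics/t20.png

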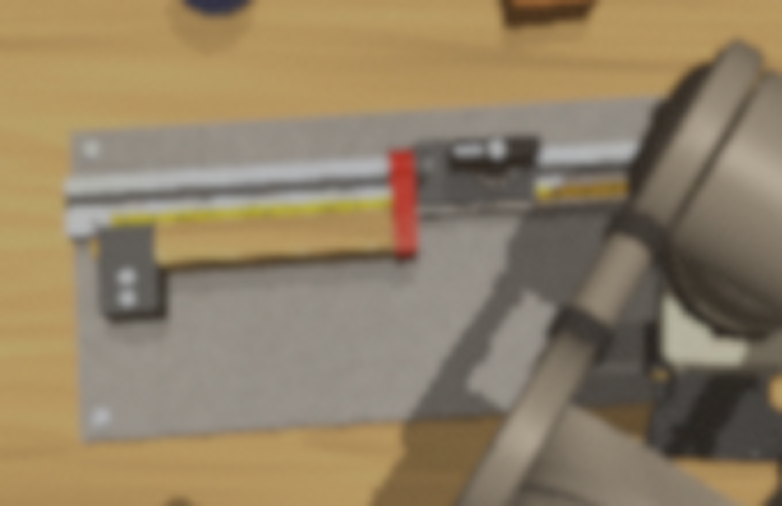

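Run:
```python
from h import *
snap("scene","s21",(275,180,335,225),13);snap("scene","s22",(310,195,400,262),8.5)
```

```text
(no output)
```

View pics/s21.png

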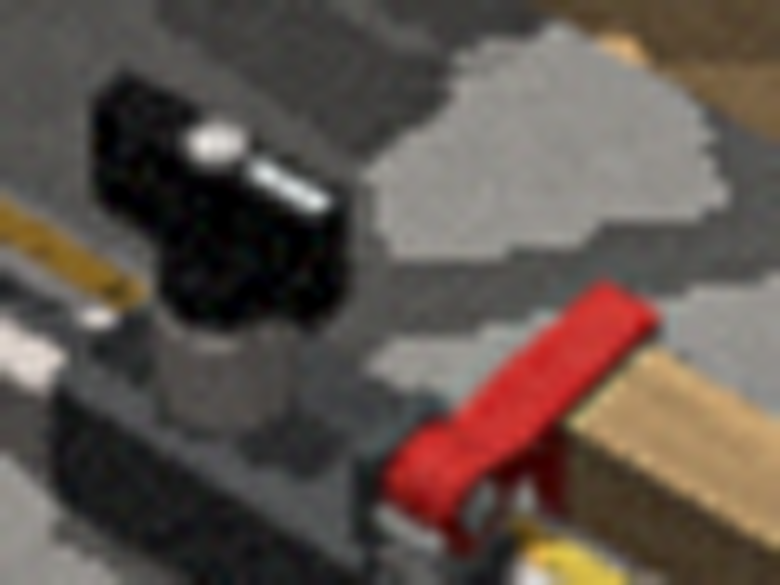

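View pics/s22.png

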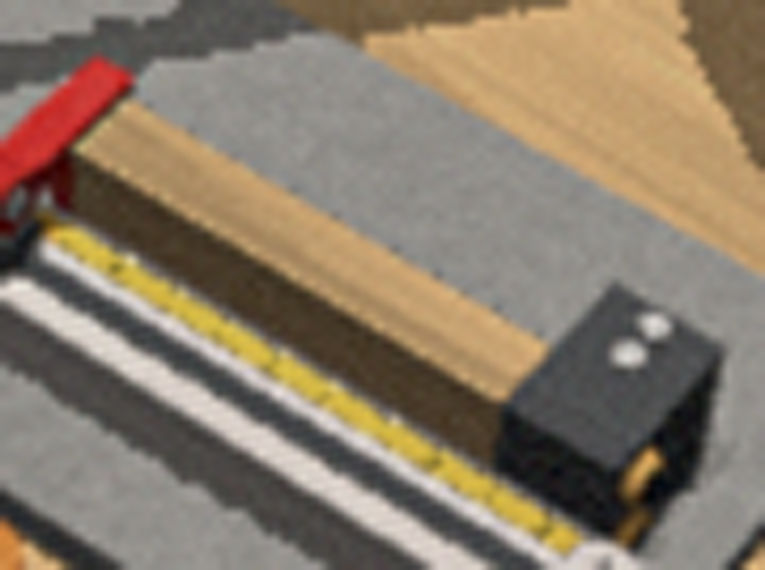

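Run:
```python
from h import *
np.set_printoptions(precision=4,suppress=True)
S=cal("scene")
P=np.array([[20,5,78],[-8,5,78],[20,165,78],[-8,165,78],[20,165,78],[20,205,78],[-40,165,78],[20,5,46],[20,160,46]])/1e3
q=proj(S,place(J,P)); print((((q-[310,195])+.5)*8.5-.5).round().tolist())
a=tojig(J,ray(S,un([(217,143)],13,275,180)[0],.132));b=tojig(J,ray(S,un([(290,185)],13,275,180)[0],.132));d=b-a
print(a,b,np.arctan2(-d[0],d[1]))
```

```text
[[67.0, 148.0], [122.0, 97.0], [496.0, 405.0], [549.0, 347.0], [496.0, 405.0], [611.0, 474.0], [608.0, 283.0], [65.0, 216.0], [472.0, 463.0]]
[ 0.0429 -0.0641  0.132 ] [ 0.0426 -0.0453  0.132 ] 0.013075132542753574
```

Run:
```python
from cell import workorder, telemetry
print(telemetry.observe()["contact_force"]); print(workorder.hand_in())
```

```text
[-0.66696471  0.53902975  0.49775232]
the job is handed in; nothing more can be done
None
```

The jig is set up and the job is handed in, at about 28 s of the 70 s allowed. No verdict was reported.

**What I did**
- **Rail:** I lifted it out of the box and tilted it over the top edge of the bush block. Then I laid it on its narrow edge and re-gripped it, slid it flat against the fence (about 9 N felt) and butted it against the block (about 13 N).
- **Stop and clamp:** I tipped the flip stop down from behind and turned the knob counter-clockwise to about 1.4 rad. I slid the carriage up until the stop met the rail (17 N peak) and kept about 5 N on it until the clamp was gripping. Finally I tightened the knob onto its end stop (about 1.1 N m) and moved the gripper clear.

**Last checks**
- **Rail position:** in the final pictures the rail's corners are within about 1 pixel (roughly 2 mm) of where a correctly placed rail should be. I saw no gap at the fence, the block or the stop.
- **Stop and knob:** the stop is down and the knob reads about 0.01 rad. The carriage works out at about 0.120 to 0.121 (target 0.120).
- **Other objects:** the mallet, glue bottle and try square look untouched in the final pictures. The offcut box is outside those close-ups, so I last saw the offcut before lifting the rail. I touched nothing near it afterwards.

**What went wrong or disagreed**
- My first try at tipping the rail, by dragging it on the base, only slid it. That is why I used the block's edge.
- The rail-end corner at the stop was about 1 pixel off the prediction. I put that down to picture noise, because the contact force had confirmed the fit.
- I did not test the end play separately after tightening.

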